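# Check cookie tubs in the hand-cranked metal detector and put them on the scale

## Robot

A 7-joint arm with a two-finger parallel gripper is mounted at the origin on the work surface; the furniture and walls round the work are solid. World frame = base frame: x ahead of the robot, y to its left, z up, the work surface at z = 0. Lengths are in m, angles in rad, forces in N, time in s.
With the tool pointing down it reaches from about 0.35 to 0.9 m from the base axis. Payload 8.1 kg.
Tool frame: the origin (TCP) lies midway between the tips of the shut fingers; the grasp point (between the pads) lies 19 mm behind it; z points along the fingers, y is the line along which they close (so a half turn about z gives the same grasp; the last joint's range is limited). The gripper opens to 92 mm and grips with 3 to 60 N. Pads are 19 mm wide; open, the fingers measure 130 mm over their backs; the gripper's body (75 mm by 190 mm) begins 47 mm behind the grasp point.
Start: joints at [1.107, 0.434, 0.025, 1.573, -0.012, 1.134, -0.075], TCP at [0.221, -0.585, 0.227] pointing down, gripper open.
Joint ranges: [-2.62, 2.62], [-0.44, 2.09], [-1.27, 1.32], [0.08, 2.57], [-1.32, 4.46], [0.12, 2], [-2.74, 2.74]. Speed limits (rad/s): [2.22, 2.22, 3.01, 3.01, 3.14, 3.14, 3.14].

## Interface

Orientations are given as a rotation vector (axis times angle).
In Python, from cell import arm gives the robot as it stands.
- The arm moves only by the tool send_rows, never from a script. Its argument "increments" is a list of rows, each a list of 3 entries, a list of its own where there are three numbers: the finger opening in cm, from 0 to 9.18, then the shift along the tool's x, y, z in cm, then the turn, a rotation vector about the tool's x, y, z in rad. A call has 1 to 5 rows; each row shifts and turns the commanded pose from where the row before left it, along the tool's axes as they then stand; what a row does not reach is not made up. A row lasts 1/10 s, in which the tool goes at most 50 mm and 8.59 degrees, less where a joint would pass 70% of its speed; a pose out of reach is approached as far as the arm can. A call is refused whole if a number of a shift passes 5 or a number of a turn 0.15, either way. A call with a gripper value outside its range is refused whole. The fingers move at their own pace and stop on an object; "force" is the grip in N (left out, the last holds). Time passes only in rows, so rows that do not move let the fingers close. It gives the time, the measured TCP pose, the force, the opening and the grip force at its end, in the units of the state.
- arm.observe(): the state, without advancing time (a new reading comes with each control period).
- arm.get_image(name): name is "side" or "top"; returns the picture (384x512x3 uint8, red, green, blue); there is no depth.
- arm.camera_params(name): a dict with "camera_matrix" (3x3 intrinsics, pixels), "k1" (the pictures are not rectified: a ray, as slopes to the right and down, at radius r is drawn at 1 + k1 r^2 times it, then the intrinsics apply), "R" (3x3) and "t" (3): a world point X has camera coordinates R X + t. Camera axes: x right, y down, z forward; pixel columns grow to the right and rows downward; lengths in m; the calibration is good to about 2 mm. A picture is of the moment at which its call begins. camera_params takes no time and is no camera call.
- arm.sign_off(): hands the job in; it is judged then, once.
The state is a dict: "clock": time; "joints": joint angles; "dq": joint speeds; "joint_efforts": joint torques, N m; "position": TCP position; "ee_rot": TCP orientation; "force": force on the tool from outside, world axes, zero at the start; "ft_torque": the same for the moment, N m; "width": opening from 0.0 (shut) to 1.0 (fully open); "gripper_force": force on a finger pad.
Only numpy, scipy, OpenCV 4.12 (cv2) and the standard library are available. Lean on these libraries where they do the work, as an engineer would, in place of code of your own. Each camera call takes 0.05 s, during which the arm holds its last target. There are 200 camera calls.

## Task

Get the metal detector ready: on its control box turn the bar knob so that its white line points at the long white mark, then slide the steel lock fully over it; stand every tub of cookie bites upright in a cell of the gate's sled. Take the crank by its loose sleeve and, without letting go of it, wind the sled steadily through the gate to its far stop and back to its home stop (it is sprung and runs home if let go). Then stand all the tubs upright on the plate of the kitchen scale, leaving the control locked on the mark, the sled home and the other things on the table where they are.

Things in the scene. Friction and masses are not known exactly. Their poses are not given: they have to be found in the camera images.
- tub_1: squat round paperboard tub of cookie bites with a white lid, 48 mm tall, 46 mm in diameter, the lid 48 mm in diameter and 16 mm tall, 120 g and heaviest at the bottom. Origin at the centre of its underside, z up. Grip it across the lid, 38 to 44 mm above its underside. Starts standing on the table beyond the sled. Two or three such tubs are present; None if absent
- tub_2: as tub_1
- tub_3: as tub_1
- gate: metal-detector gate, fixed on the table: a 200 x 500 mm base plate 10 mm thick along its own y, and across it a white arch (two columns and a beam, 40 mm thick along y; opening 210 mm wide along x, 110 mm high; top of the beam at 140 mm; 260 mm wide over the columns). Origin on the table under the middle of the arch. The sled runs along its y: home centre at y = +150 mm, far stop at y = -70 mm. A crank gearbox (84 mm square, top at 74 mm) stands at y = -235 mm
- crank_axis (a point): on the crank's upright axis, at the height of the crank arm (85 mm over the table)
- sled_floor (a point): centre of the sled's floor, top side (30 mm over the table). The sled is a shallow open tray, 186 mm along x by 64 mm along y, its thin walls and two dividers standing 14 mm above the floor; it has three cells side by side along x, each 58 mm square inside, centred at x = -61, 0 and +61 mm, one tub to a cell. Axes as the gate's
- sled (a joint): travel of the sled in m: 0 at the home stop, grows to 0.22 at the far stop (passing under the arch at about 0.15). It is geared to the crank, 0.11 m a turn, and a spring of 1 to 5.4 N on the sled pulls it home
- crank (a joint): angle of the crank in rad: 0 with the sled home, 12.57 (two turns) with the sled at the far stop. Grows counterclockwise seen from above. At 0 the sleeve lies from the axis toward the gate's -y. The gearing and spring ask about 1 to 2 N at the sleeve, and about 1 N more at 1 rad/s
- sleeve: the black grip sleeve of the crank: an upright round sleeve 26 mm in diameter, 58 mm tall, spanning 92 to 150 mm over the table, 55 mm from the crank axis, spinning freely on its own pin; so a gripper that holds it from above can keep its direction while it goes round. Origin at the sleeve's lower end, on its axis
- sleeve_mid (a point): on the sleeve's axis at a good height to grip it, 125 mm over the table
- regulator: control box of the detector, fixed on the table, 90 mm (x) by 155 mm (y), 45 mm tall. Origin on the table under the box; the knob's upright axis is at y = -35 mm, the lock slides along y. A long white mark on the top lies on the knob's +y side, toward the lock; shorter ticks are of no account
- knob_grip (a point): on the knob's axis, 79 mm over the table, where to grip it: the knob is an upright bar 14 mm wide, 44 mm long, spanning 51 to 88 mm over the table, with a white line on the top of its pointing end. The +y axis of this frame points along the bar to that end
- knob (a joint): angle of the knob in rad, counterclockwise from above positive: 0 when the white line points at the long mark (bar along the box's y). Starts about 1 to 2 rad short, at negative values; range -2.8 to 0.5; friction 0.04 N m, stays where it is left
- lock_tab (a point): the lock's tab, on its axis, 79 mm over the table, where to grip or push it: an upright steel tab 22 mm wide (x of the box), 14 mm thick (y), its top 87 mm over the table. Two low fork arms reach from it toward the knob and straddle its bar when the lock is slid home
- lock (a joint): travel of the lock in m toward the knob (-y of the box): 0 open, tab 87 mm from the knob axis; 0.045 fully home, tab 42 mm from the knob axis. Friction 1.5 N, stays where it is left. The fork fits over the knob only with the knob on the mark
- weigh_scale: flat digital kitchen scale, fixed on the table, 160 mm (x) by 210 mm (y), top at 17 mm. Origin on the table under its centre. Its weighing plate is all of the top except the display strip: x within 80 mm, y from -105 to about +50 mm; the display and two buttons are at the +y end
- silica: small white packet lying on the table, 36 x 50 x 9 mm: a bystander
- stamp: date stamp with a wooden knob, 24 x 42 x 64 mm: a bystander

How it is judged:
By the outcome, as a careful person would: the job done as asked, in the order asked, and still so for the second after the job is handed in, with the robot touching nothing.
Of tub_1, tub_2, tub_3 only 2 to 3 are there at a start; the rules pass over those that are not, and their reading is None.
At some moment in a run one of tub_1, tub_2, tub_3 may be knocked a few centimetres aside while the robot is not near it.
Once in a run the grip may slacken for a moment while it holds something.
It also fails if it takes over 210 s, if anything falls off the work surface, if the arm or the gripper's body presses on something with over 40 N, if the wrist force passes 120 N, or if a joint passes its speed limit or range.

## Working session

There is one attempt and no reset: what is moved stays moved. The work goes in short steps, Python scripts to look and compute and a tool call to move; the robot and the scene stay as the last step left them, time stands still between calls to the robot, and variables do not carry over. Pictures are saved under pics/ and viewed, at most 14 in all, crops included, and the job is handed in when it is done.

Besides the shell and the picture viewer there is one more tool, called as name(argument=value, ...), one argument or row to a line, values as JSON. send_rows: Moves the arm, as the interface text tells. Its arguments: {"type":"object","properties":{"increments":{"type":"array"},"force":{"type":"number"}},"required":["increments"]}

```bash
ls; mkdir -p pics; python3 - <<'E'
from cell import arm
import cv2,numpy as np
for n in("side","top"):
    im=arm.get_image(n); cv2.imwrite(f"pics/{n}0.png",im[:,:,::-1])
    p=arm.camera_params(n); print(n,p)
s=arm.observe();print(s["clock"],s["position"],s["ee_rot"],s["width"])
E
```

```text
pics
side {'camera_matrix': array([[373.41798403,   0.        , 253.45874246],
       [  0.        , 373.41798403, 190.93751215],
       [  0.        ,   0.        ,   1.        ]]), 'k1': -0.10620833611640262, 'R': array([[-0.88351644, -0.46789871, -0.02166786],
       [-0.30091803,  0.60244708, -0.73926034],
       [ 0.3589527 , -0.64662841, -0.67307106]]), 't': array([0.48728978, 0.23975084, 0.98738909])}
top {'camera_matrix': array([[465.11486457,   0.        , 253.11599958],
       [  0.        , 465.11486457, 197.43908485],
       [  0.        ,   0.        ,   1.        ]]), 'k1': -0.15956348683085206, 'R': array([[-0.01155017, -0.99984842, -0.01302795],
       [-0.99429581,  0.01286562, -0.10587881],
       [ 0.10603038,  0.01173071, -0.99429369]]), 't': array([0.00320096, 0.54213498, 1.33617198])}
0.1 [ 0.22039412 -0.58435087  0.22602777] [-3.08928979e+00 -5.63289047e-01  6.75552896e-04] 0.9976757897190442
```

View pics/side0.png

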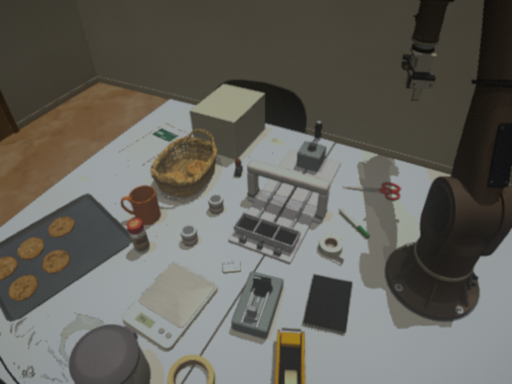

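View pics/top0.png

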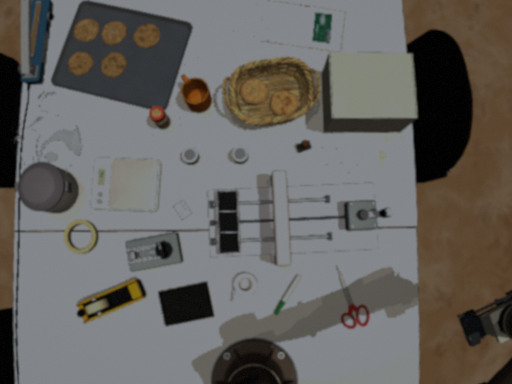

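The top view shows two tubs at (190,156) and (239,155), the gate at about (285,218), the sleeve near (385,212), the regulator at (154,251) and the scale at (130,184). Next I'll zoom in.

```bash
cat > h.py <<'E'
from cell import arm
import cv2,numpy as np
from scipy.spatial.transform import Rotation as Ro
def grab(n): return arm.get_image(n)
def ray(n,u,v):
    p=arm.camera_params(n);K=p["camera_matrix"]
    d=cv2.undistortPoints(np.array([[[u,v]]],float),K,np.array([p["k1"],0,0,0.]))[0,0]
    R=p["R"];return -R.T@p["t"],R.T@np.array([d[0],d[1],1])
def pt(n,u,v,z):
    c,d=ray(n,u,v);return (c+d*(z-c[2])/d[2])
def px(n,X):
    p=arm.camera_params(n)
    return cv2.projectPoints(np.array([X],float),cv2.Rodrigues(p["R"])[0],p["t"],p["camera_matrix"],np.array([p["k1"],0,0,0.]))[0].reshape(2)
def crop(n,x0,y0,x1,y1,k,f):
    im=grab(n);cv2.imwrite(f,cv2.resize(im[y0:y1,x0:x1,::-1],None,fx=k,fy=k,interpolation=cv2.INTER_CUBIC));return im
def st():
    s=arm.observe();R=Ro.from_rotvec(s["ee_rot"]).as_matrix()
    print("t",round(s["clock"],2),"pos",s["position"].round(4),"F",np.round(s["force"],1),"w",round(s["width"]*9.18,2),"gf",np.round(s["gripper_force"],1));print("R",R.round(3).tolist(),"q",np.round(s["joints"],2));return s,R
E
python3 - <<'E'
from h import *
im=crop("top",85,140,245,270,5,"pics/t1.png")
im=cv2.cvtColor(cv2.imread("pics/top0.png"),cv2.COLOR_BGR2RGB)
cv2.imwrite("pics/t2.png",cv2.resize(im[160:275,200:400,::-1],None,fx=4,fy=4,interpolation=cv2.INTER_CUBIC))
E
```

```text
(no output)
```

View pics/t1.png

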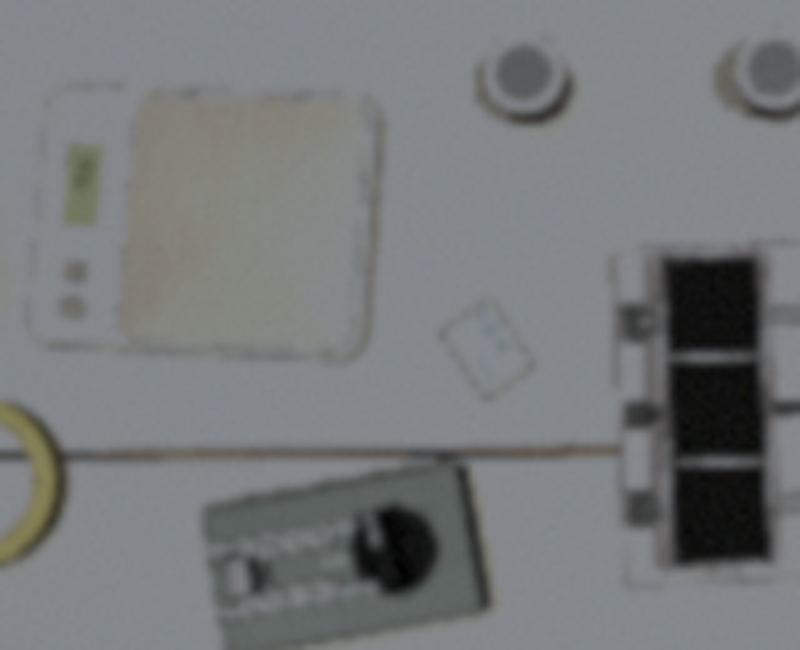

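View pics/t2.png

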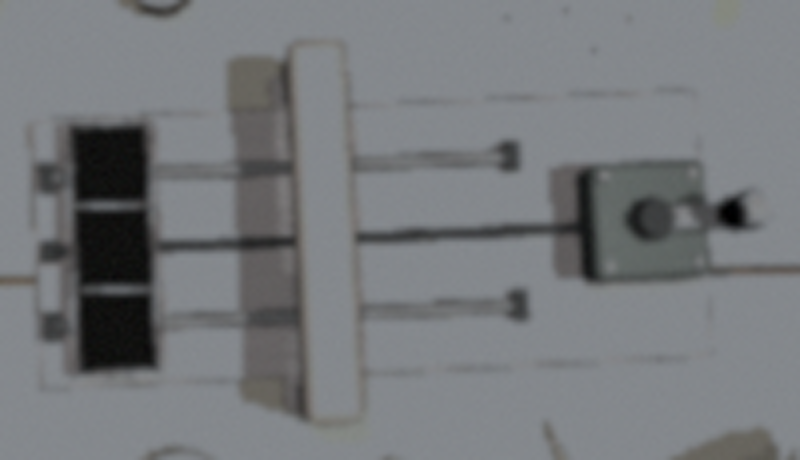

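Crop t1 shows the regulator with corners near (205,510), (465,460) and (490,605), the tab at (245,577) and the knob disc at (400,548). Crop t2 shows the sled at (115,248), the crank hub at (652,217), the sleeve at (740,212) and the sled home. I'll zoom in on the knob with more contrast.

```bash
python3 - <<'E'
from h import *
a=grab("top");b=grab("side")
def z(im,x0,y0,x1,y1,W,H):
    c=im[y0:y1,x0:x1,::-1].astype(float);c=np.clip((c/ c.max())**.6*255,0,255).astype(np.uint8);return cv2.resize(c,(W,H),interpolation=cv2.INTER_CUBIC)
cv2.imwrite("pics/k.png",np.hstack([z(a,120,225,190,275,420,300),z(b,230,268,290,338,360,420)[:300*1] if 0 else cv2.resize(z(b,228,266,290,340,360,300),(360,300))]))
P=lambda u,v,zz,o=(85,140),k=5:pt("top",o[0]+(u+.5)/k-.5,o[1]+(v+.5)/k-.5,zz)
print("box",[P(*c,.045).round(4)[:2] for c in((205,510),(465,460),(490,605),(225,650))])
print("knobdisc",P(400,548,.06).round(4))
print("tab",P(245,575,.087).round(4))
print("scale",[P(*c,.017).round(4)[:2] for c in((42,90),(382,97),(365,360),(30,345))])
print("tubs",P(524,72,.048).round(4),P(777,70,.048).round(4))
print("sled top",[P(*c,.044).round(4)[:2] for c in((660,255),(770,250),(775,567),(672,567))])
Q=lambda u,v,zz:P(u,v,zz,(200,160),4)
print("sledQ",[Q(*c,.044).round(4)[:2] for c in((70,125),(150,122),(158,372),(80,375))],"dividers",Q(110,207,.044)[:2],Q(118,291,.044)[:2])
print("beam",[Q(*c,.14).round(4)[:2] for c in((291,42),(345,42),(364,417),(308,422))])
print("base",[Q(*c,.01).round(4)[:2] for c in((28,122),(697,92),(714,355),(42,390))])
print("hub",Q(652,217,.09).round(4),"gbox",[Q(*c,.074).round(4)[:2] for c in((583,165),(700,162),(708,275),(592,282))])
print("sleeve top",Q(748,205,.15).round(4))
g=cv2.cvtColor(b,cv2.COLOR_RGB2GRAY)
E
```

```text
box [array([0.4155, 0.3703]), array([0.4437, 0.2164]), array([0.3599, 0.2018]), array([0.3341, 0.3579])]
knobdisc [0.3931 0.2513 0.06  ]
tab [0.3783 0.3347 0.087 ]
scale [array([0.6726, 0.4862]), array([0.6636, 0.2733]), array([0.5046, 0.2818]), array([0.5158, 0.4892])]
tubs [0.671  0.1822 0.048 ] [0.6697 0.0333 0.048 ]
sled top [array([0.5619, 0.1025]), array([0.564 , 0.0383]), array([0.3805, 0.0371]), array([0.381 , 0.0964])]
sledQ [array([0.5611, 0.101 ]), array([0.5625, 0.0426]), array([0.3816, 0.0384]), array([0.3799, 0.0946])] dividers [0.50089506 0.07213838] [0.4400709 0.0667583]
beam [array([ 0.6041, -0.0578]), array([ 0.6036, -0.0945]), array([ 0.3511, -0.1026]), array([ 0.3483, -0.0652])]
base [array([0.5679, 0.1355]), array([ 0.5843, -0.3671]), array([ 0.3871, -0.3729]), array([0.3687, 0.1257])]
hub [ 0.4852 -0.3112  0.09  ] gbox [array([ 0.5241, -0.2664]), array([ 0.5251, -0.3511]), array([ 0.4444, -0.3539]), array([ 0.4409, -0.2703])]
sleeve top [ 0.4882 -0.3637  0.15  ]
```

View pics/k.png

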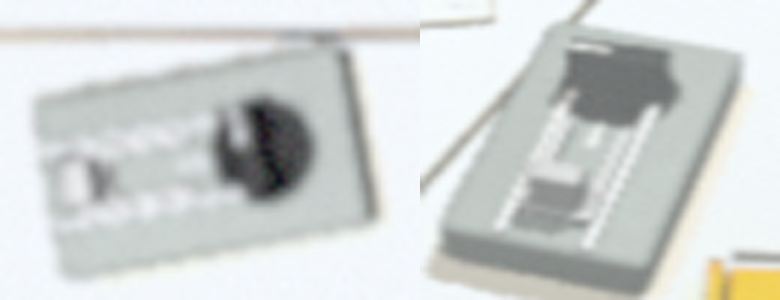

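```bash
python3 - <<'E'
from h import *
kx=np.array([.3944,.2521])
print("axis px",px("top",[*kx,.088]),px("side",[*kx,.088]))
e=px("top",[*kx,.088])
print("line top A,B",[pt("top",119.5+(u+.5)/6,224.5+(v+.5)/6,.088)[:2]-kx for u,v in((235,108),(241,150))])
print("line side",[pt("side",227.5+(u+.5)/360*62,265.5+(v+.5)/300*74,.088)[:2]-kx for u,v in((148,42),(190,50))])
im=grab("top");g=im[238:262,145:180].mean(2).astype(int)
print(g)
E
```

```text
axis px [162.32373686 248.76627664] [261.22600492 276.07246016]
line top A,B [array([0.01736813, 0.01023551]), array([-0.002255  ,  0.00732488])]
line side [array([0.01786223, 0.00881179]), array([-0.00051368,  0.00590837])]
[[ 87  87  87  84  86  86  89  91  93  92  92  94  96  95  96  97  96  96
   96  95  97  98  97  95  94  96  97  96  96  95  93  81  56  57  91]
 [ 87  88  91  92  92  94  95  96  95  96  95  94  95  96  95  95  96  94
   89  91  94  97  97  94  96  95  97  95  96  95  93  84  61  53  85]
 [ 91  93  95  95  95  95  96  95  96  96  94  94  95  96  93  89  85  79
   72  75  81  90  93  93  94  94  95  94  96  95  94  86  66  53  78]
 [ 95  95  95  95  95  95  94  95  95  95  93  91  91  90  84  73  62  53
   48  49  59  70  78  83  88  91  93  95  97  94  95  89  73  52  71]
 [ 95  95  95  95  95  96  95  95  96  94  88  81  78  81  72  51  35  25
   21  25  32  43  55  63  75  85  92  96  96  97  97  91  77  53  60]
 [ 94  95  95  96  94  94  95  97  99  96  85  69  68  80  72  48  21   9
    9  14  19  20  29  39  55  75  89  95  96  96  96  92  80  55  55]
 [ 95
[... 1905 characters left out ...]
 111 105 102 107 111 108 105 106 100  78  50  29
   21  23  25  35  48  61  78  91  95  98  98  98  98  98  98  95  88]
 [120 111 108 113 121 123 116 111 111 116 113 110 106 107 103  88  68  52
   47  48  53  60  74  84  93  96  98  97  98  97  98  99  98  96  91]
 [124 117 112 114 118 118 112 106 106 108 106 102  98 100 100  93  86  80
   79  77  77  83  89  94  97  99  98  98  99  98  99  98  98  99  93]
 [118 113 107 109 111 108 102  97  98 102 101  99  98  99  98  99  98  95
   97  93  94  94  97  98  98 100  98  99  99  97  98  99  98  98  94]
 [106 102  99 102 102 101  99  97  98  99 100 100  98  98 101  99 101 100
   98  98  99  98  99  99  99  99  98  97  97  97  96  95  94  94  89]]
```

```bash
cat > reg.py <<'E'
from h import *
from scipy.optimize import least_squares
im=np.mean([grab("top") for _ in range(4)],0);g=im.mean(2)
# right arc of the knob disc
P=[]
for v in range(242,258):
    r=g[v];
    for u in range(160,175):
        if r[u]<55<=r[u+1]: P.append(pt("top",u+(55-r[u])/(r[u+1]-r[u]),v,.051)[:2])
P=np.array(P);s=least_squares(lambda q:np.hypot(*(P-q[:2]).T)-q[2],[.39,.25,.023],loss="soft_l1",f_scale=.001);print("disc",s.x.round(4),abs(s.fun).max().round(4))
print("table",im[285,110].round(),"boxtop",im[235,150].round(),im[268,140].round())
s_=cv2.cvtColor(im.astype(np.uint8),cv2.COLOR_RGB2HSV)
m=((g<113)).astype(np.uint8)*255
m[:222]=0;m[282:]=0;m[:,:115]=0;m[:,195:]=0
m=cv2.morphologyEx(m,cv2.MORPH_OPEN,np.ones((3,3)));m=cv2.morphologyEx(m,cv2.MORPH_CLOSE,np.ones((7,7)))
c=max(cv2.findContours(m,0,2)[0],key=cv2.contourArea);b=cv2.boxPoints(cv2.minAreaRect(c));print(b.round(1))
Q=np.array([pt("top",*p,.045)[:2] for p in b]);print(Q.round(4),Q.mean(0))
print(g[248:262,124:146].astype(int))
E
python3 reg.py
```

```text
disc [0.3922 0.2567 0.0245] 0.0003
table [130. 134. 138.] boxtop [116. 118. 120.] [ 94. 100.  98.]
[[112.4 246.5]
 [186.7 212.9]
 [204.4 251.9]
 [130.  285.5]]
[[0.4014 0.4101]
 [0.4979 0.1898]
 [0.3846 0.1386]
 [0.288  0.3565]] [0.39296358 0.273767  ]
[[134 125 110 101 100  99  97  98 102 110 113 111 107 107 108 108 111 116
  122 120 115 114]
 [136 129 119 112 114 112 107 103 103 109 117 117 111 112 111 109 109 113
  118 118 112 106]
 [135 131 120 114 113 108  97  92  93 101 106 106 109 113 114 110 104 101
  105 108 104  98]
 [135 130 116 103  99  91  82  83  90  93  86  82  90 101 101 100  98  94
   96  99  98  96]
 [135 129 112  94  87  84  89  99 107 101  78  59  66  79  82  88  94  95
   96  97  97  97]
 [136 130 116  97  87  87  98 111 118 110  82  53  52  63  67  83  94  97
   97  98  97  97]
 [136 134 124 107  91  90 101 115 122 116  90  59  49  55  65  81  93  97
   98  98  97  98]
 [136 135 129 113  95  92 102 115 123 120  97  65  47  54  65  79  92  97
   97  97  96  95]
 [136 135 130 114  98  95 103 114 124 122 103  70  48  56  72  79  88  93
   96 100  99  97]
 [135 136 130 116 100  96 103 114 122 122 104  73  54  66  85  87  88  92
  101 110 113 110]
 [136 135 131 117  99  92  97 105 112 112 101  82  74  83  98 106 106 104
  107 117 123 122]
 [136 135 131 118 100  91  90  93  95 102 104 102 102 104 109 115 118 112
  110 117 126 125]
 [136 135 133 122 104  94  92  90  95 107 113 115 119 119 117 117 119 115
  112 117 123 119]
 [135 135 134 128 113 104 101 100 106 116 116 114 118 121 120 117 114 107
  104 108 111 107]]
```

```bash
cat >> h.py <<'E'
def go(x,y,z,psi=None):
    """print turn about tool z, then shift (cm) in the turned frame"""
    s,R=st();cur=np.arctan2(R[1,0],R[0,0]);psi=cur if psi is None else psi
    d=(psi-cur+np.pi)%(2*np.pi)-np.pi
    Rt=Ro.from_rotvec([0,0,psi]).as_matrix()@np.diag([1,-1,-1.])
    print("psi",cur.round(4),"rz",round(-d,4),"shift",(Rt.T@(np.array([x,y,z])-s["position"])*100).round(2),"shift unturned",(R.T@(np.array([x,y,z])-s["position"])*100).round(2),"tilt",R[:2,2].round(4))
E
python3 -c "
from h import *
go(.393,.2555,.20,.175)
print(pt('top',132,254.7,.087))"
```

```text
t 0.5 pos [ 0.2206 -0.5848  0.2267] F [-0.2 -0.4 -0.5] w 9.17 gf 0.0
R [[0.936, 0.353, -0.0], [0.353, -0.936, 0.0], [-0.0, -0.0, -1.0]] q [ 1.11  0.43  0.03  1.57 -0.01  1.13 -0.08]
psi 0.3607 rz 0.1857 shift [ 31.61 -79.74   2.67] shift unturned [ 45.79 -72.54   2.67] tilt [-0.  0.]
[0.37797551 0.33928646 0.087     ]
```

send_rows(
  increments=[
    [9.1,[1,-1,0],[0,0,0.093]],
    [9.1,[3.2,-3.2,0],[0,0,0.093]],
    [9.1,[3.2,-3.2,0],[0,0,0]],
    [9.1,[3.2,-3.2,0],[0,0,0]],
    [9.1,[3.2,-3.2,0],[0,0,0]],
  ],
)

```text
clock: 1.0
position: [0.3275, -0.4198, 0.2269]
ee_rot: [3.129, 0.274, 0.001]
force: [1.6, -1.0, -0.1]
width: 0.99
gripper_force: 0.0
```

send_rows(
  increments=[
    [9.1,[3.2,-3.2,0.5],[0,0,0]],
    [9.1,[3.2,-3.2,0.5],[0,0,0]],
    [9.1,[3.2,-3.2,0.5],[0,0,0]],
    [9.1,[3.2,-3.2,0.5],[0,0,0]],
    [9.1,[3.2,-3.2,0.5],[0,0,0]],
  ],
)

```text
clock: 1.5
position: [0.4574, -0.2345, 0.2019]
ee_rot: [3.129, 0.274, 0.001]
force: [0.5, 0.0, -0.2]
width: 0.994
gripper_force: 0.0
```

send_rows(
  increments=[
    [5,[0,-4,0],[0,0,0]],
    [5,[0,-4,0],[0,0,0]],
    [5,[0,-4,0],[0,0,0]],
    [5,[0,-4,0],[0,0,0]],
    [5,[0,-4,0],[0,0,0]],
  ],
)

```text
clock: 2.0
position: [0.4213, -0.0375, 0.202]
ee_rot: [3.129, 0.274, 0.001]
force: [0.6, 0.9, 0.1]
width: 0.606
gripper_force: 0.0
```

send_rows(
  increments=[
    [5,[0,-4,0],[0,0,0]],
    [5,[0,-4,0],[0,0,0]],
    [5,[0,-4,0],[0,0,0]],
    [5,[0,-4,0],[0,0,0]],
    [5,[0,-4,0],[0,0,0]],
  ],
)

```text
clock: 2.5
position: [0.3865, 0.1594, 0.2021]
ee_rot: [-3.13, -0.274, -0.001]
force: [1.2, 0.2, 0.1]
width: 0.538
gripper_force: 0.0
```

```bash
python3 -c "
from h import *
go(.393,.2555,.12,.175)"
```

```text
t 2.5 pos [0.3865 0.1594 0.2021] F [1.2 0.2 0.1] w 4.94 gf 0.0
R [[0.985, 0.174, 0.001], [0.174, -0.985, 0.0], [0.001, 0.0, -1.0]] q [-0.13  0.16 -0.43  2.05  0.08  0.95 -2.  ]
psi 0.1744 rz -0.0006 shift [ 2.31 -9.35  8.21] shift unturned [ 2.3  -9.35  8.21] tilt [0.0009 0.0001]
```

send_rows(
  increments=[
    [5,[0.8,-3.1,2],[0,0,0]],
    [5,[0.8,-3.1,3.2],[0,0,0]],
    [5,[0.7,-3.15,3],[0,0,0]],
    [5,[0,0,3],[0,0,0]],
    [5,[0,0,2],[0,0,0]],
  ],
)

```text
clock: 3.0
position: [0.3925, 0.2548, 0.0679]
ee_rot: [3.129, 0.277, -0.002]
force: [1.0, -1.0, 0.3]
width: 0.542
gripper_force: 0.0
```

send_rows(
  increments=[
    [5,[0,0,1],[0,0,0]],
    [5,[0,0,0],[0,0,0]],
  ],
)

```text
clock: 3.2
position: [0.3928, 0.2535, 0.0589]
ee_rot: [3.129, 0.274, -0.003]
force: [0.1, -0.2, 0.6]
width: 0.54
gripper_force: 0.0
```

send_rows(
  increments=[
    [1,[0,0,0],[0,0,0]],
    [1,[0,0,0],[0,0,0]],
    [1,[0,0,0],[0,0,0]],
    [1,[0,0,0],[0,0,0]],
    [1,[0,0,0],[0,0,0]],
  ],
  force=10,
)

```text
clock: 3.7
position: [0.3941, 0.2571, 0.0606]
ee_rot: [-3.124, -0.275, -0.005]
force: [-2.1, 18.9, -8.3]
width: 0.159
gripper_force: 9.1
```

```bash
python3 -c "
from h import *
go(.393,.2555,.06,.175)
crop('side',225,235,305,325,6,'pics/s3.png')"
```

```text
t 3.7 pos [0.3941 0.2571 0.0606] F [-2.1 18.9 -8.3] w 1.46 gf 9.1
R [[0.985, 0.175, 0.002], [0.175, -0.985, 0.005], [0.003, -0.005, -1.0]] q [-0.37  0.45 -0.41  2.1   0.28  0.64 -2.37]
psi 0.1756 rz 0.0006 shift [-0.13  0.14  0.06] shift unturned [-0.14  0.14  0.06] tilt [0.0025 0.0053]
```

View pics/s3.png

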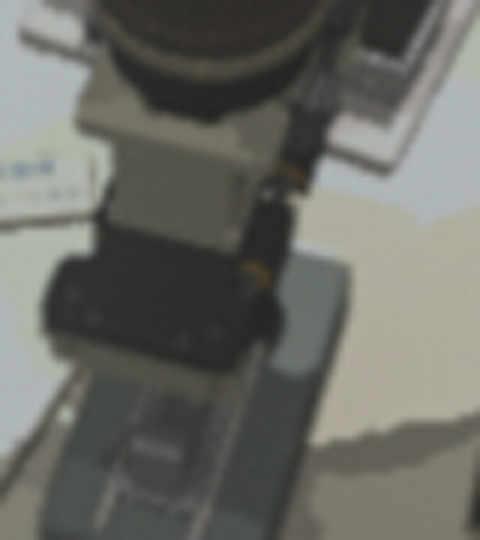

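send_rows(
  increments=[
    [1,[0,-0.3,0],[0,0,0]],
    [1,[0,0,-0.1],[0,0,0]],
    [1,[0,0,0],[0,0,0]],
  ],
)

```text
clock: 4.05
position: [0.3936, 0.2577, 0.0608]
ee_rot: [-3.128, -0.274, -0.002]
force: [4.6, 3.0, -5.8]
width: 0.148
gripper_force: 10.0
```

```bash
python3 -c "
from h import *
s,R=st();print(s['ft_torque'],R.T@s['force'])"
```

```text
t 4.05 pos [0.3936 0.2577 0.0608] F [ 4.6  3.  -5.8] w 1.36 gf 10.0
R [[0.985, 0.174, 0.001], [0.174, -0.985, 0.002], [0.002, -0.001, -1.0]] q [-0.38  0.45 -0.4   2.1   0.29  0.65 -2.37]
[ 0.77969704 -0.83386654  0.02415691] [ 5.05443854 -2.12524545  5.78826156]
```

send_rows(
  increments=[
    [1,[0,0,0],[0,0,-0.1]],
    [1,[0,0,0],[0,0,-0.14]],
    [1,[0,0,0],[0,0,-0.14]],
    [1,[0,0,0],[0,0,-0.12]],
    [1,[0,0,0],[0,0,0]],
  ],
  force=15,
)

```text
clock: 4.55
position: [0.3929, 0.2593, 0.0609]
ee_rot: [-2.958, -1.047, -0.003]
force: [1.4, 9.5, -7.9]
width: 0.149
gripper_force: 15.0
```

```bash
python3 -c "
from h import *
s,R=st();print(s['ft_torque'],R.T@s['force'])"
```

```text
t 4.55 pos [0.3929 0.2593 0.0609] F [ 1.4  9.5 -7.9] w 1.36 gf 15.0
R [[0.777, 0.629, 0.001], [0.629, -0.777, 0.004], [0.003, -0.003, -1.0]] q [-0.28  0.47 -0.54  2.09  0.38  0.67 -1.96]
[ 1.90871077 -0.26934799 -0.0095537 ] [ 7.08144191 -6.49037458  7.97222543]
```

send_rows(
  increments=[
    [1,[0.1,-0.1,0],[0,0,-0.14]],
    [1,[0,0,-0.1],[0,0,-0.14]],
    [1,[0,0,0],[0,0,-0.14]],
    [1,[0,0,0],[0,0,-0.1]],
    [1,[0,0,0],[0,0,0]],
  ],
  force=15,
)

```text
clock: 5.05
position: [0.3906, 0.2586, 0.0615]
ee_rot: [-2.592, -1.772, 0.005]
force: [-8.2, 1.1, 2.7]
width: 0.152
gripper_force: 15.0
```

```bash
python3 -c "
from h import *
s,R=st();print(s['ft_torque'],R.T@s['force']);go(.393,.2585,.06,1.745)"
```

```text
t 5.05 pos [0.3906 0.2586 0.0615] F [-8.2  1.1  2.7] w 1.39 gf 15.0
R [[0.363, 0.932, -0.003], [0.932, -0.363, -0.0], [-0.002, -0.003, -1.0]] q [-0.18  0.5  -0.68  2.08  0.47  0.71 -1.54]
[ 0.40979682  1.66794401 -0.05002883] [-1.92324104 -8.08524125 -2.63722301]
t 5.05 pos [0.3906 0.2586 0.0615] F [-8.2  1.1  2.7] w 1.39 gf 15.0
R [[0.363, 0.932, -0.003], [0.932, -0.363, -0.0], [-0.002, -0.003, -1.0]] q [-0.18  0.5  -0.68  2.08  0.47  0.71 -1.54]
psi 1.1993 rz -0.5457 shift [-0.05  0.23  0.15] shift unturned [0.08 0.22 0.15] tilt [-0.0032 -0.0003]
```

send_rows(
  increments=[
    [1,[0,-0.15,0],[0,0,-0.14]],
    [1,[0,0,0],[0,0,-0.14]],
    [1,[0,0,0],[0,0,-0.14]],
    [1,[0,0,0],[0,0,-0.126]],
    [1,[0,0,0],[0,0,0]],
  ],
)

```text
clock: 5.55
position: [0.3898, 0.2587, 0.0616]
ee_rot: [-2.018, -2.406, 0.004]
force: [-6.1, 0.7, 4.1]
width: 0.15
gripper_force: 15.0
```

```bash
python3 -c "
from h import *
s,R=st();print(s['ft_torque'],R.T@s['force']);go(.39,.2585,.06,1.745)
cv2.imwrite('pics/x.png',grab('side'))"
```

```text
t 5.55 pos [0.3898 0.2587 0.0616] F [-6.1  0.7  4.1] w 1.38 gf 15.0
R [[-0.174, 0.985, -0.003], [0.985, 0.174, -0.001], [-0.0, -0.003, -1.0]] q [-0.09  0.55 -0.82  2.08  0.58  0.76 -1.09]
[ 0.17635013  1.2311264  -0.02576686] [ 1.79621467 -5.89088077 -4.12305864]
t 5.55 pos [0.3898 0.2587 0.0616] F [-6.1  0.7  4.1] w 1.38 gf 15.0
R [[-0.174, 0.985, -0.003], [0.985, 0.174, -0.001], [-0.0, -0.003, -1.0]] q [-0.09  0.55 -0.82  2.08  0.58  0.76 -1.09]
psi 1.7459 rz 0.0009 shift [-0.02  0.02  0.16] shift unturned [-0.02  0.02  0.16] tilt [-0.0025 -0.0009]
```

send_rows(
  increments=[
    [1,[0,-0.1,0],[0,0,0]],
    [4.5,[0,0,0],[0,0,0]],
    [4.5,[0,0,0],[0,0,0]],
    [4.5,[0,0,0],[0,0,0]],
    [4.5,[0,0,-2],[0,0,0]],
  ],
)

```text
clock: 6.1
position: [0.3897, 0.2575, 0.0804]
ee_rot: [-2.025, -2.401, 0.006]
force: [0.4, 0.3, -0.1]
width: 0.451
gripper_force: 0.0
```

send_rows(
  increments=[
    [4.5,[0,0,-4],[0,0,0]],
    [4.5,[-4.5,0,-1.5],[0,0,0]],
    [4.5,[-4.5,0,0],[0,0,0]],
    [4.5,[-4.5,0,0],[0,0,0]],
    [4.5,[-4.5,0,0],[0,0,0]],
  ],
)

```text
clock: 6.6
position: [0.4213, 0.0794, 0.137]
ee_rot: [2.024, 2.401, 0.0]
force: [1.9, 0.8, 0.1]
width: 0.488
gripper_force: 0.0
```

```bash
python3 - <<'E'
from h import *
st()
a=grab("top");b=grab("side")
def z(im,x0,y0,x1,y1,W,H):
    c=im[y0:y1,x0:x1,::-1].astype(float);c=np.clip((c/ c.max())**.6*255,0,255).astype(np.uint8);return cv2.resize(c,(W,H),interpolation=cv2.INTER_CUBIC)
cv2.imwrite("pics/k2.png",np.hstack([z(a,120,225,190,275,420,300),z(b,228,266,290,328,300,300)]))
E
```

```text
t 6.6 pos [0.4213 0.0794 0.137 ] F [1.9 0.8 0.1] w 4.48 gf 0.0
R [[-0.169, 0.986, 0.001], [0.986, 0.169, -0.001], [-0.001, 0.001, -1.0]] q [ 0.44  0.38 -0.93  2.09  0.4   0.86 -0.55]
```

View pics/k2.png

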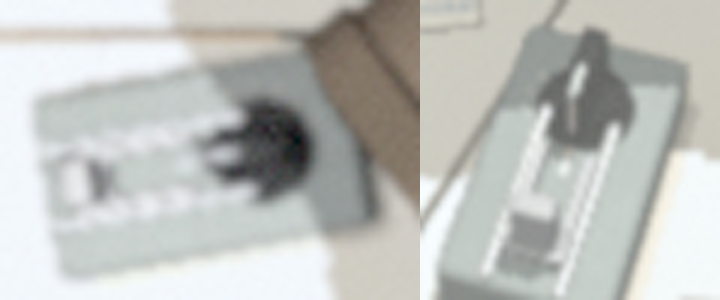

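```bash
python3 -c "
from h import *
go(.376,.342,.06,1.745)"
```

```text
t 6.7 pos [0.4216 0.0742 0.136 ] F [ 0.1  1.3 -0.6] w 4.5 gf 0.0
R [[-0.159, 0.987, -0.001], [0.987, 0.159, -0.004], [-0.004, -0.002, -1.0]] q [ 0.45  0.38 -0.93  2.09  0.4   0.86 -0.56]
psi 1.7307 rz -0.0143 shift [27.17  0.15  7.6 ] shift unturned [27.19 -0.22  7.51] tilt [-0.0015 -0.0038]
```

send_rows(
  increments=[
    [5,[4.2,0,0],[0,0,0]],
    [5,[4.5,0,0],[0,0,0]],
    [5,[4.5,0,0],[0,0,0]],
    [5,[4.5,0,0],[0,0,0]],
    [5,[4.5,0,0],[0,0,0]],
  ],
)

```text
clock: 7.2
position: [0.3829, 0.302, 0.1368]
ee_rot: [2.025, 2.401, 0.0]
force: [0.5, -0.3, 0.5]
width: 0.542
gripper_force: 0.0
```

send_rows(
  increments=[
    [5,[4.5,0,0],[0,0,0]],
    [5,[0.4,0,0],[0,0,0]],
    [5,[0,0,0],[0,0,0]],
  ],
)

```text
clock: 7.5
position: [0.374, 0.3502, 0.1366]
ee_rot: [-2.02, -2.405, -0.0]
force: [-0.2, -0.9, 0.1]
width: 0.545
gripper_force: 0.0
```

```bash
python3 -c "
from h import *
go(.376,.342,.06,1.745)"
```

```text
t 7.5 pos [0.374  0.3502 0.1366] F [-0.2 -0.9  0.1] w 5.0 gf 0.0
R [[-0.172, 0.985, -0.001], [0.985, 0.172, 0.0], [0.001, -0.0, -1.0]] q [-0.21  0.51 -0.89  1.9   0.48  0.96 -1.14]
psi 1.7441 rz -0.0009 shift [-0.84  0.05  7.66] shift unturned [-0.84  0.06  7.66] tilt [-0.0005  0.0005]
```

send_rows(
  increments=[
    [5,[-0.6,0,3],[0,0,0]],
    [5,[0,0,3],[0,0,0]],
    [5,[0,0,1.7],[0,0,0]],
    [1,[0,0,0],[0,0,0]],
    [1,[0,0,0],[0,0,0]],
  ],
  force=15,
)

```text
clock: 8.0
position: [0.3766, 0.3416, 0.06]
ee_rot: [2.026, 2.4, -0.001]
force: [1.2, 0.3, 0.9]
width: 0.418
gripper_force: 0.0
```

send_rows(
  increments=[
    [1,[0,0,0],[0,0,0]],
    [1,[0,0,0],[0,0,0]],
    [1,[0,0,0],[0,0,0]],
  ],
)

```text
clock: 8.3
position: [0.3747, 0.3424, 0.0607]
ee_rot: [-2.024, -2.402, 0.002]
force: [-7.9, -2.7, 8.5]
width: 0.239
gripper_force: 15.0
```

```bash
python3 -c "
from h import *
s,R=st();print(R.T@s['force'])"
```

```text
t 8.3 pos [0.3747 0.3424 0.0607] F [-7.9 -2.7  8.5] w 2.19 gf 15.0
R [[-0.17, 0.985, -0.001], [0.985, 0.17, -0.0], [-0.0, -0.001, -1.0]] q [-0.26  0.6  -0.8   1.99  0.59  0.81 -1.24]
[-1.3230428  -8.26757122 -8.50532648]
```

send_rows(
  increments=[
    [1,[-0.5,-0.1,0],[0,0,0]],
    [1,[-1,0,0],[0,0,0]],
    [1,[-1,0,0],[0,0,0]],
    [1,[-0.8,0,0],[0,0,0]],
    [1,[0,0,0],[0,0,0]],
  ],
  force=20,
)

```text
clock: 8.8
position: [0.3808, 0.3085, 0.0606]
ee_rot: [2.025, 2.4, -0.0]
force: [-6.1, -2.2, 10.5]
width: 0.237
gripper_force: 20.0
```

```bash
python3 -c "
from h import *
s,R=st();print(R.T@s['force'])"
```

```text
t 8.8 pos [0.3808 0.3085 0.0606] F [-6.1 -2.2 10.5] w 2.17 gf 20.0
R [[-0.168, 0.986, 0.001], [0.986, 0.168, -0.001], [-0.001, 0.0, -1.0]] q [-0.19  0.58 -0.81  2.03  0.59  0.79 -1.19]
[ -1.11508864  -6.35371936 -10.4607486 ]
```

send_rows(
  increments=[
    [1,[-0.8,0,0],[0,0,0]],
    [1,[-0.5,0,0],[0,0,0]],
    [1,[-0.3,0,0],[0,0,0]],
    [1,[0,0,0],[0,0,0]],
  ],
)

```text
clock: 9.2
position: [0.3823, 0.3004, 0.061]
ee_rot: [-2.016, -2.4, -0.014]
force: [-7.7, 20.7, -9.2]
width: 0.238
gripper_force: 20.0
```

```bash
python3 -c "
from h import *
s,R=st();print(R.T@s['force'])"
```

```text
t 9.2 pos [0.3823 0.3004 0.061 ] F [-7.7 20.7 -9.2] w 2.18 gf 20.0
R [[-0.173, 0.985, -0.0], [0.985, 0.173, 0.012], [0.012, 0.002, -1.0]] q [-0.16  0.57 -0.82  2.04  0.59  0.77 -1.17]
[21.61552054 -4.00365629  9.4704219 ]
```

send_rows(
  increments=[
    [1,[0.3,0,0],[0,0,0]],
    [5,[0,0,0],[0,0,0]],
    [5,[0,0,0],[0,0,0]],
    [5,[0,0,-3],[0,0,0]],
    [5,[0,0,-4],[0,0,0]],
  ],
)

```text
clock: 9.7
position: [0.3826, 0.2949, 0.1292]
ee_rot: [-2.026, -2.401, 0.007]
force: [0.8, -0.0, 1.0]
width: 0.526
gripper_force: 0.0
```

send_rows(
  increments=[
    [5,[0,4.5,0],[0,0,0]],
    [5,[0,4.5,0],[0,0,0]],
    [5,[0,4.5,0],[0,0,0]],
    [5,[-4,0,0],[0,0,0.14]],
    [5,[-4.5,0,0],[0,0,0.14]],
  ],
)

```text
clock: 10.2
position: [0.5258, 0.2347, 0.1289]
ee_rot: [-2.346, -2.088, -0.001]
force: [-0.1, -0.9, 0.1]
width: 0.545
gripper_force: 0.0
```

```bash
python3 - <<'E'
from h import *
st()
a=grab("top");b=grab("side")
def z(im,x0,y0,x1,y1,W,H):
    c=im[y0:y1,x0:x1,::-1].astype(float);c=np.clip((c/ c.max())**.6*255,0,255).astype(np.uint8);return cv2.resize(c,(W,H),interpolation=cv2.INTER_CUBIC)
cv2.imwrite("pics/k3.png",np.hstack([z(a,120,225,190,275,420,300),z(b,228,266,290,328,300,300)]))
E
```

```text
t 10.2 pos [0.5258 0.2347 0.1289] F [-0.1 -0.9  0.1] w 5.0 gf 0.0
R [[0.116, 0.993, -0.001], [0.993, -0.116, 0.001], [0.001, -0.001, -1.0]] q [ 0.02  0.58 -0.78  1.76  0.47  0.99 -1.06]
```

View pics/k3.png

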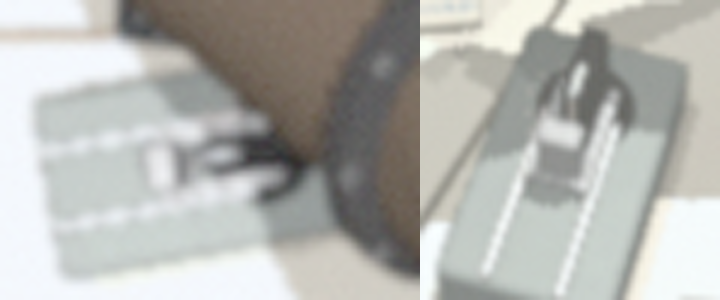

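```bash
python3 - <<'E'
from h import *
a=grab("top");g=a.mean(2)
print(g[244:262,138:158].astype(int))
for u in (144,145,146,147):print(u,pt("top",u,252.6,.087).round(4))
print(pt("top",132,254.7,.087), px("top",[.374,.3447,.087]),px("top",[.389-.042*.174,.259+.042*.985,.087]))
E
```

```text
[[115 113 113 114 114 114 114 113 115 117 116 109 101  95  94  94  94  94
   98 102]
 [114 113 113 113 118 121 121 121 120 122 129 130 128 126 121 109 101  98
  103 107]
 [123 123 120 121 129 137 138 134 129 128 131 140 143 143 138 121 100  91
   92  94]
 [141 140 134 132 138 141 138 133 131 125 125 132 136 141 137 121  94  76
   69  67]
 [149 143 133 128 128 124 118 118 119 115 108 107 116 120 115  97  71  57
   49  49]
 [135 130 122 118 112 107 110 118 123 118  98  83  86  90  82  73  65  66
   73  74]
 [120 119 117 114 107 103 116 131 137 133 106  74  67  71  71  74  82  95
  103 102]
 [116 116 116 115 109 103 120 138 145 140 114  76  60  70  77  83  87  94
   99  93]
 [116 117 117 116 111 103 117 138 147 144 120  80  60  74  84  80  74  69
   64  57]
 [117 116 117 117 113 107 114 137 148 147 128  84  63  78  89  86  75  62
   49  48]
 [118 117 117 118 115 109 113 136 148 149 128  88  66  82  95 100 100  91
   83  87]
 [117 117 117 118 116 113 114 130 141 141 124  94  80  94 110 122 127 124
  116 118]
 [118 118 118 119 118 114 114 120 125 127 119 106 108 116 125 136 143 142
  133 130]
 [118 118 118 118 118 115 117 116 119 128 127 121 127 133 135 139 145 147
  140 134]
 [119 119 118 116 114 120 125 126 126 133 135 131 133 140 140 138 140 140
  134 128]
 [123 128 127 124 122 128 140 141 138 139 141 137 132 130 127 128 130 128
  121 119]
 [138 146 143 136 133 140 145 141 132 130 133 132 127 121 118 119 122 123
  119 117]
 [146 147 141 130 125 131 133 129 124 121 121 123 122 120 118 118 120 120
  120 120]]
144 [0.3838 0.3047 0.087 ]
145 [0.3838 0.3018 0.087 ]
146 [0.3838 0.299  0.087 ]
147 [0.3838 0.2961 0.087 ]
[0.37797551 0.33928646 0.087     ] [130.12330371 256.11382538] [145.50471942 253.35681946]
```

```bash
python3 -c "
from h import *
go(.3777,.3256,.128,1.745)"
```

```text
t 10.35 pos [0.5254 0.2302 0.1291] F [ 0.1  0.6 -0.2] w 4.98 gf 0.0
R [[0.117, 0.993, -0.0], [0.993, -0.117, -0.004], [-0.004, 0.0, -1.0]] q [ 0.03  0.58 -0.77  1.77  0.48  1.   -1.05]
psi 1.4538 rz -0.2912 shift [ 11.95 -12.89   0.11] shift unturned [  7.75 -15.78   0.08] tilt [-0.0002 -0.0039]
```

send_rows(
  increments=[
    [0,[0,0,0],[0,0,-0.145]],
    [0,[0,0,0],[0,0,-0.145]],
    [0,[4,-3,0],[0,0,0]],
    [0,[4,-2.8,0],[0,0,0]],
    [0,[4,-2.8,0],[0,0,0]],
  ],
)

```text
clock: 10.85
position: [0.4169, 0.3392, 0.13]
ee_rot: [2.013, 2.412, 0.001]
force: [0.5, 0.7, -0.5]
width: 0.162
gripper_force: 0.0
```

send_rows(
  increments=[
    [0,[0,-2.2,0],[0,0,0]],
    [0,[0,-2.1,0],[0,0,0]],
    [0,[0,0,3.3],[0,0,0]],
    [0,[0,0,3],[0,0,0]],
    [0,[0,0,0],[0,0,0]],
  ],
)

```text
clock: 11.35
position: [0.3742, 0.3288, 0.0643]
ee_rot: [-2.01, -2.414, 0.008]
force: [0.5, -0.6, -0.2]
width: 0.007
gripper_force: 0.0
```

```bash
python3 -c "
from h import *
go(.3777,.3256,.065,1.745)"
```

```text
t 11.35 pos [0.3742 0.3288 0.0643] F [ 0.5 -0.6 -0.2] w 0.07 gf 0.0
R [[-0.181, 0.983, -0.003], [0.983, 0.181, -0.004], [-0.003, -0.004, -1.0]] q [-0.23  0.59 -0.82  2.    0.59  0.81 -1.21]
psi 1.7528 rz 0.0078 shift [-0.38  0.29 -0.07] shift unturned [-0.38  0.29 -0.07] tilt [-0.0033 -0.0037]
```

send_rows(
  increments=[
    [0,[-0.4,0.4,0],[0,0,0]],
    [0,[-0.4,0,0],[0,0,0]],
    [0,[-0.3,0,0],[0,0,0]],
    [0,[0,0,0],[0,0,0]],
  ],
)

```text
clock: 11.75
position: [0.3824, 0.3199, 0.0675]
ee_rot: [2.014, 2.41, 0.002]
force: [-0.6, -0.1, 1.2]
width: 0.008
gripper_force: 0.0
```

send_rows(
  increments=[
    [0,[-0.3,0,0],[0,0,0]],
    [0,[-0.2,0,0],[0,0,0]],
    [0,[0,0,0],[0,0,0]],
  ],
)

```text
clock: 12.05
position: [0.3826, 0.3167, 0.0672]
ee_rot: [-2.011, -2.412, -0.004]
force: [-0.5, 4.3, 1.4]
width: 0.007
gripper_force: 2.1
```

send_rows(
  increments=[
    [0,[-0.3,0,0],[0,0,0]],
    [0,[-0.2,0,0],[0,0,0]],
    [0,[0,0,0],[0,0,0]],
  ],
)

```text
clock: 12.35
position: [0.3826, 0.3162, 0.0675]
ee_rot: [-2.005, -2.41, -0.012]
force: [-3.0, 18.0, -10.1]
width: 0.006
gripper_force: 9.3
```

send_rows(
  increments=[
    [0,[1,0,0],[0,0,0]],
    [0,[0.5,0,-2.5],[0,0,0.1]],
    [5,[0,0,-4],[0,0,0.145]],
    [5,[0,0,-2],[0,0,0.145]],
    [5,[0,0,0],[0,0,0.145]],
  ],
)

```text
clock: 12.85
position: [0.3817, 0.3264, 0.1546]
ee_rot: [2.584, 1.786, 0.006]
force: [0.9, -0.1, -0.9]
width: 0.218
gripper_force: 0.0
```

send_rows(
  increments=[
    [5,[0,0,0],[0,0,0.145]],
    [5,[0,0,0],[0,0,0.145]],
    [5,[0,0,0],[0,0,0.145]],
    [5,[0,0,0],[0,0,0.145]],
    [5,[0,0,0],[0,0,0.145]],
  ],
)

```text
clock: 13.35
position: [0.3806, 0.3246, 0.1516]
ee_rot: [3.049, 0.754, -0.001]
force: [-0.4, 0.6, 0.1]
width: 0.541
gripper_force: 0.0
```

send_rows(
  increments=[
    [9.1,[0,0,0],[0,0,0.145]],
    [9.1,[0,0,0],[0,0,0.145]],
    [9.1,[0,0,0],[0,0,0.145]],
    [9.1,[0,0,0],[0,0,0.02]],
  ],
)

```text
clock: 13.75
position: [0.3805, 0.3248, 0.1517]
ee_rot: [3.14, 0.052, -0.0]
force: [0.5, -1.2, 0.3]
width: 0.842
gripper_force: 0.0
```

```bash
cat >> h.py <<'E'
def tubs(im,show=True,z=.048):
    g=im.astype(int);r=[]
    hsv=cv2.cvtColor(im,cv2.COLOR_RGB2GRAY)
    c=cv2.HoughCircles(cv2.GaussianBlur(cv2.resize(hsv,None,fx=3,fy=3,interpolation=cv2.INTER_CUBIC),(5,5),1),cv2.HOUGH_GRADIENT,1,40,param1=60,param2=18,minRadius=20,maxRadius=32)
    for u,v,R in c[0]:
        p=pt("top",(u+.5)/3-.5,(v+.5)/3-.5,z)
        if .3<p[0]<.75 and -.3<p[1]<.52: print("circ",round(u/3,1),round(v/3,1),round(R/3,1),p.round(4))
E
python3 - <<'E'
from h import *
go(.671,.1822,.13,.034)
im=crop("top",80,130,280,280,4,"pics/t4.png");tubs(im)
E
```

```text
t 13.75 pos [0.3805 0.3248 0.1517] F [ 0.5 -1.2  0.3] w 7.73 gf 0.0
R [[0.999, 0.033, -0.0], [0.033, -0.999, -0.001], [-0.0, 0.001, -1.0]] q [-0.43  0.37 -0.5   1.93  0.22  0.9  -2.57]
psi 0.0328 rz -0.0012 shift [28.54 15.24  2.17] shift unturned [28.56 15.21  2.18] tilt [-0.0002 -0.0011]
circ 163.5 249.8 8.5 [0.3922 0.258  0.048 ]
circ 189.8 154.2 8.2 [0.6715 0.1819 0.048 ]
circ 240.2 155.2 6.9 [0.666  0.0338 0.048 ]
```

View pics/t4.png

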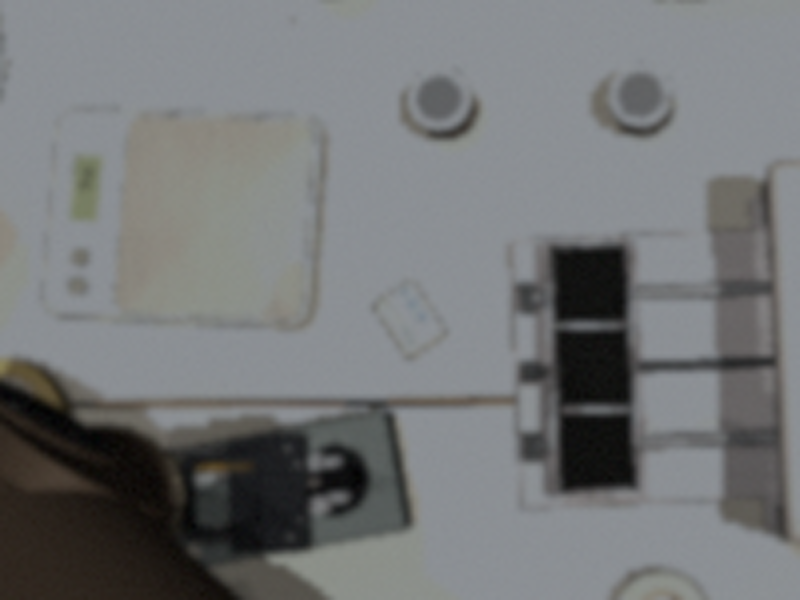

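send_rows(
  increments=[
    [9.1,[3.5,1.9,0],[0,0,0]],
    [9.1,[3.5,1.9,0],[0,0,0]],
    [9.1,[3.6,1.9,0],[0,0,0]],
    [9.1,[3.6,1.9,0],[0,0,0]],
    [9.1,[3.6,1.9,0],[0,0,0]],
  ],
)

```text
clock: 14.3
position: [0.5633, 0.2354, 0.1516]
ee_rot: [3.141, 0.063, -0.001]
force: [-0.0, -0.0, -0.1]
width: 0.99
gripper_force: 0.0
```

send_rows(
  increments=[
    [9.1,[3.6,1.9,0],[0,0,0]],
    [9.1,[3.6,1.9,0],[0,0,0]],
    [9.1,[3.6,1.9,0],[0,0,0]],
    [9.1,[0,0,4],[0,0,0]],
    [9.1,[0,0,0],[0,0,0]],
  ],
)

```text
clock: 14.8
position: [0.6697, 0.1807, 0.1063]
ee_rot: [3.138, 0.058, -0.013]
force: [-1.2, 0.5, -1.0]
width: 0.991
gripper_force: 0.0
```

```bash
python3 - <<'E'
from h import *
go(.6715,.182,.023,.034)
P=lambda u,v,zz:pt("top",79.5+(u+.5)/4,129.5+(v+.5)/4,zz).round(4)
for c in((552,247),(628,247),(635,488),(558,490)):print(P(*c,.044),P(*c,.03))
for c in((590,283),(592,365),(597,447)):print(P(*c,.035))
for c in((120,115),(322,120),(310,325),(115,315)):print("plate",P(*c,.017))
E
```

```text
t 14.8 pos [0.6697 0.1807 0.1063] F [-1.2  0.5 -1. ] w 9.09 gf 0.0
R [[0.999, 0.037, -0.008], [0.037, -0.999, -0.003], [-0.008, 0.003, -1.0]] q [-0.11  0.69 -0.38  1.48  0.28  1.03 -2.09]
psi 0.037 rz 0.003 shift [ 0.18 -0.12  8.33] shift unturned [ 0.25 -0.15  8.32] tilt [-0.0083 -0.0032]
[0.5596 0.0995 0.044 ] [0.5613 0.1008 0.03  ]
[0.5589 0.0441 0.044 ] [0.5606 0.0448 0.03  ]
[0.3845 0.0406 0.044 ] [0.3843 0.0412 0.03  ]
[0.3835 0.096  0.044 ] [0.3834 0.0972 0.03  ]
[0.5338 0.0726 0.035 ]
[0.4738 0.0715 0.035 ]
[0.4143 0.0683 0.035 ]
plate [0.6689 0.4332 0.017 ]
plate [0.6617 0.2759 0.017 ]
plate [0.5068 0.2832 0.017 ]
plate [0.5159 0.4332 0.017 ]
```

send_rows(
  increments=[
    [9.1,[0.2,-0.1,4],[0,0,0]],
    [9.1,[0,0,3.4],[0,0,0]],
    [9.1,[0,0,1],[0,0,0]],
    [9.1,[0,0,0],[0,0,0]],
  ],
)

```text
clock: 15.2
position: [0.6725, 0.1849, 0.0271]
ee_rot: [3.14, 0.06, -0.005]
force: [-0.0, 0.2, 0.5]
width: 0.991
gripper_force: 0.0
```

send_rows(
  increments=[
    [3,[0,0,0],[0,0,0]],
    [3,[0,0,0],[0,0,0]],
    [3,[0,0,0],[0,0,0]],
    [3,[0,0,0],[0,0,0]],
    [3,[0,0,0],[0,0,0]],
  ],
  force=15,
)

```text
clock: 15.7
position: [0.6742, 0.1847, 0.0283]
ee_rot: [-3.141, -0.056, -0.001]
force: [-0.1, 0.3, 0.5]
width: 0.605
gripper_force: 0.0
```

send_rows(
  increments=[
    [6,[-0.1,0,0.6],[0,0,0]],
    [6,[0,0,0],[0,0,0]],
    [3,[0,0,0],[0,0,0]],
    [3,[0,0,0],[0,0,0]],
    [3,[0,0,0],[0,0,0]],
  ],
  force=15,
)

```text
clock: 16.2
position: [0.673, 0.1845, 0.0216]
ee_rot: [3.141, 0.056, -0.0]
force: [-0.3, 0.5, -0.4]
width: 0.519
gripper_force: 15.0
```

```bash
python3 - <<'E'
from h import *
s,R=st();print(R.T@s['force'])
E
```

```text
t 16.2 pos [0.673  0.1845 0.0216] F [-0.3  0.5 -0.4] w 4.76 gf 15.0
R [[0.999, 0.036, -0.0], [0.036, -0.999, -0.0], [-0.0, 0.0, -1.0]] q [-0.13  0.78 -0.35  1.54  0.32  0.88 -2.13]
[-0.2524802  -0.55236925  0.37810174]
```

send_rows(
  increments=[
    [3,[0,0,-1.5],[0,0,0]],
    [3,[0,0,-3],[0,0,0]],
    [3,[-2.5,0,-2],[0,0,0]],
    [3,[-3.5,2.5,0],[0,0,0]],
    [3,[-3.5,3,0],[0,0,0]],
  ],
  force=20,
)

```text
clock: 16.7
position: [0.5796, 0.1278, 0.0887]
ee_rot: [-3.139, -0.06, -0.005]
force: [0.1, -1.1, -0.4]
width: 0.523
gripper_force: 20.0
```

send_rows(
  increments=[
    [3,[-3,3,0],[0,0,0]],
    [3,[-1.2,2,0],[0,0,0]],
    [3,[0,0,0],[0,0,0]],
    [3,[0,0,0],[0,0,0]],
  ],
)

```text
clock: 17.1
position: [0.5406, 0.0747, 0.088]
ee_rot: [-3.141, -0.055, -0.003]
force: [0.2, 0.5, -0.5]
width: 0.514
gripper_force: 20.0
```

```bash
python3 - <<'E'
from h import *
go(.5335,.0725,.053,.034)
E
```

```text
t 17.1 pos [0.5406 0.0747 0.088 ] F [ 0.2  0.5 -0.5] w 4.72 gf 20.0
R [[0.999, 0.035, 0.002], [0.035, -0.999, 0.0], [0.002, -0.0, -1.0]] q [ 0.07  0.5  -0.41  1.9   0.27  0.79 -2.03]
psi 0.0347 rz 0.0007 shift [-0.72  0.19  3.5 ] shift unturned [-0.72  0.19  3.5 ] tilt [0.002  0.0003]
```

send_rows(
  increments=[
    [3,[-0.7,0.2,1],[0,0,0]],
    [3,[0,0,1],[0,0,0]],
    [3,[0,0,0.9],[0,0,0]],
    [3,[0,0,0.4],[0,0,0]],
    [3,[0,0,0],[0,0,0]],
  ],
)

```text
clock: 17.6
position: [0.5324, 0.0727, 0.0526]
ee_rot: [3.141, 0.057, -0.003]
force: [-0.0, -0.8, -0.3]
width: 0.518
gripper_force: 20.0
```

```bash
python3 - <<'E'
from h import *
go(.5335,.0725,.053,.034)
E
```

```text
t 17.6 pos [0.5324 0.0727 0.0526] F [-0.  -0.8 -0.3] w 4.75 gf 20.0
R [[0.999, 0.036, -0.002], [0.036, -0.999, -0.0], [-0.002, 0.0, -1.0]] q [ 0.05  0.54 -0.39  1.94  0.3   0.72 -2.06]
psi 0.0363 rz 0.0023 shift [ 0.11  0.03 -0.04] shift unturned [ 0.11  0.03 -0.04] tilt [-0.0019 -0.0002]
```

send_rows(
  increments=[
    [3,[0,0,0.12],[0,0,0]],
    [6.5,[0,0,0],[0,0,0]],
    [6.5,[0,0,0],[0,0,0]],
    [7,[0,0,-2],[0,0,0]],
    [8,[0,0,-4],[0,0,0]],
  ],
)

```text
clock: 18.1
position: [0.5311, 0.0719, 0.1112]
ee_rot: [3.14, 0.056, -0.008]
force: [1.8, 0.9, -0.2]
width: 0.806
gripper_force: 0.0
```

send_rows(
  increments=[
    [9.1,[0,0,-3],[0,0,0]],
    [9.1,[-3,-4,0],[0,0,0]],
    [9.1,[-3,-4,0],[0,0,0]],
    [9.1,[0,-4,0],[0,0,0]],
  ],
)

```text
clock: 18.5
position: [0.4652, 0.1908, 0.1432]
ee_rot: [3.14, 0.057, -0.001]
force: [1.0, -0.7, 0.3]
width: 0.991
gripper_force: 0.0
```

```bash
python3 - <<'E'
from h import *
im=crop("top",80,130,280,280,4,"pics/t5.png");tubs(im);tubs(im,z=.078)
go(.6705,.0345,.12,.034)
E
```

```text
circ 226.2 200.2 8.6 [0.5341 0.0754 0.048 ]
circ 240.2 155.5 8.5 [0.665  0.0338 0.048 ]
circ 77.8 239.2 9.4 [0.4238 0.5166 0.048 ]
circ 226.2 200.2 8.6 [0.5311 0.0733 0.078 ]
circ 240.2 155.5 8.5 [0.659  0.0326 0.078 ]
circ 77.8 239.2 9.4 [0.4232 0.5046 0.078 ]
t 18.55 pos [0.4662 0.1995 0.144 ] F [0.2 7.3 1.3] w 9.07 gf 0.0
R [[0.999, 0.043, 0.002], [0.043, -0.999, 0.005], [0.002, -0.005, -1.0]] q [-0.13  0.38 -0.49  1.93  0.23  0.88 -2.26]
psi 0.0429 rz 0.0089 shift [19.85 17.18  2.4 ] shift unturned [19.69 17.37  2.36] tilt [0.0019 0.0052]
```

View pics/t5.png

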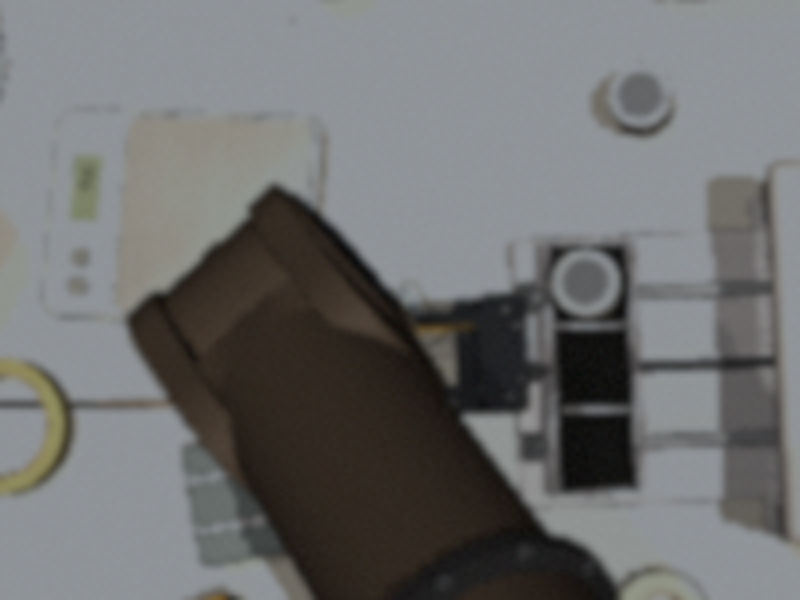

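send_rows(
  increments=[
    [9.1,[3.3,2.8,0],[0,0,0]],
    [9.1,[3.3,2.8,0],[0,0,0]],
    [9.1,[3.3,2.8,0],[0,0,0]],
    [9.1,[3.3,2.9,0],[0,0,0]],
    [9.1,[3.3,2.9,0],[0,0,0]],
  ],
)

```text
clock: 19.05
position: [0.6402, 0.0527, 0.1429]
ee_rot: [3.141, 0.056, 0.001]
force: [1.2, 1.0, 0.1]
width: 0.987
gripper_force: 0.0
```

send_rows(
  increments=[
    [9.1,[3.3,2.9,0],[0,0,0]],
    [9.1,[0,0,4],[0,0,0]],
    [9.1,[0,0,4],[0,0,0]],
    [9.1,[0,0,0],[0,0,0]],
    [9.1,[0,0,0],[0,0,0]],
  ],
)

```text
clock: 19.55
position: [0.6724, 0.0265, 0.0629]
ee_rot: [-3.141, -0.057, 0.002]
force: [0.3, 0.5, 0.5]
width: 0.993
gripper_force: 0.0
```

```bash
python3 - <<'E'
from h import *
go(.671,.0345,.0215,.034)
E
```

```text
t 19.55 pos [0.6724 0.0265 0.0629] F [0.3 0.5 0.5] w 9.11 gf 0.0
R [[0.999, 0.036, -0.001], [0.036, -0.999, 0.0], [-0.001, -0.0, -1.0]] q [ 0.12  0.7  -0.37  1.58  0.3   0.92 -1.9 ]
psi 0.036 rz 0.002 shift [-0.12 -0.8   4.14] shift unturned [-0.11 -0.8   4.14] tilt [-0.001   0.0001]
```

send_rows(
  increments=[
    [9.1,[0,-0.7,0],[0,0,0]],
    [9.1,[0,0,2],[0,0,0]],
    [9.1,[0,0,2.1],[0,0,0]],
    [6,[0,0,0],[0,0,0]],
    [6,[0,0,0],[0,0,0]],
  ],
)

```text
clock: 20.05
position: [0.6733, 0.0343, 0.0234]
ee_rot: [-3.141, -0.057, -0.003]
force: [0.0, 0.0, 0.5]
width: 0.869
gripper_force: 0.0
```

send_rows(
  increments=[
    [3,[0,0,0],[0,0,0]],
    [3,[0,0,0],[0,0,0]],
    [3,[0,0,0],[0,0,0]],
    [3,[0,0,0],[0,0,0]],
    [3,[0,0,0],[0,0,0]],
  ],
  force=20,
)

```text
clock: 20.55
position: [0.6727, 0.0334, 0.022]
ee_rot: [3.141, 0.056, 0.001]
force: [-1.1, 0.4, 4.1]
width: 0.514
gripper_force: 20.0
```

send_rows(
  increments=[
    [3,[0,0,-1.5],[0,0,0]],
    [3,[0,0,-3.5],[0,0,0]],
    [3,[-2,-3,-3],[0,0,0]],
    [3,[-3,-3.5,0],[0,0,0]],
    [3,[-3.5,-3,0],[0,0,0]],
  ],
)

```text
clock: 21.05
position: [0.5843, 0.1274, 0.1037]
ee_rot: [-3.139, -0.055, -0.005]
force: [-0.2, 1.8, -1.5]
width: 0.518
gripper_force: 20.0
```

send_rows(
  increments=[
    [3,[-3.7,-3,0],[0,0,0]],
    [3,[-4,0,0],[0,0,0]],
    [3,[-4,0,0],[0,0,0]],
    [3,[-4,2.5,0],[0,0,0]],
    [3,[-2,3,0],[0,0,0]],
  ],
)

```text
clock: 21.55
position: [0.4046, 0.0944, 0.102]
ee_rot: [3.14, 0.063, -0.001]
force: [0.0, -0.6, -1.4]
width: 0.516
gripper_force: 20.0
```

send_rows(
  increments=[
    [3,[0,2,0],[0,0,0]],
    [3,[0,0.5,0],[0,0,0]],
    [3,[0,0,0],[0,0,0]],
    [3,[0,0,0],[0,0,0]],
  ],
)

```text
clock: 21.95
position: [0.4097, 0.0701, 0.1019]
ee_rot: [-3.14, -0.057, -0.002]
force: [-0.5, 1.0, -0.4]
width: 0.516
gripper_force: 20.0
```

```bash
python3 - <<'E'
from h import *
go(.411,.0685,.053,.034)
E
```

```text
t 21.95 pos [0.4097 0.0701 0.1019] F [-0.5  1.  -0.4] w 4.74 gf 20.0
R [[0.999, 0.036, 0.001], [0.036, -0.999, 0.001], [0.001, -0.001, -1.0]] q [ 0.09  0.31 -0.46  2.18  0.21  0.69 -2.06]
psi 0.0361 rz 0.0021 shift [0.12 0.17 4.89] shift unturned [0.12 0.17 4.89] tilt [0.0011 0.0008]
```

send_rows(
  increments=[
    [3,[0.1,0.1,2],[0,0,0]],
    [3,[0,0,1.5],[0,0,0]],
    [3,[0,0,1],[0,0,0]],
    [3,[0,0,0.4],[0,0,0]],
    [3,[0,0,0],[0,0,0]],
  ],
)

```text
clock: 22.45
position: [0.41, 0.0689, 0.0523]
ee_rot: [-3.141, -0.058, 0.001]
force: [-0.5, 0.8, -0.7]
width: 0.514
gripper_force: 20.0
```

```bash
python3 - <<'E'
from h import *
go(.411,.0685,.0525,.034)
E
```

```text
t 22.45 pos [0.41   0.0689 0.0523] F [-0.5  0.8 -0.7] w 4.72 gf 20.0
R [[0.999, 0.037, -0.001], [0.037, -0.999, 0.0], [-0.001, -0.0, -1.0]] q [ 0.04  0.4  -0.41  2.23  0.29  0.57 -2.13]
psi 0.0369 rz 0.0029 shift [ 0.1   0.04 -0.02] shift unturned [ 0.1   0.04 -0.02] tilt [-0.0006  0.0002]
```

send_rows(
  increments=[
    [6.5,[0,0,0],[0,0,0]],
    [6.5,[0,0,0],[0,0,0]],
    [7,[0,0,-2],[0,0,0]],
    [8,[0,0,-4.5],[0,0,0]],
    [9.1,[0,0,-4.5],[0,0,0]],
  ],
)

```text
clock: 22.95
position: [0.4092, 0.0683, 0.1638]
ee_rot: [-3.141, -0.057, 0.003]
force: [2.6, -0.1, 0.2]
width: 0.887
gripper_force: 0.0
```

```bash
python3 - <<'E'
from h import *
a=grab("top");b=grab("side")
def z(im,x0,y0,x1,y1,W,H):
    c=im[y0:y1,x0:x1,::-1].astype(float);c=np.clip((c/ c.max())**.6*255,0,255).astype(np.uint8);return cv2.resize(c,(W,H),interpolation=cv2.INTER_CUBIC)
cv2.imwrite("pics/c.png",np.vstack([np.hstack([z(a,340,190,400,240,360,300),z(b,285,110,345,170,360,300)]),np.hstack([z(a,210,170,270,220,360,300),z(b,225,205,305,265,360,300)])]))
st()
for zz in (.092,.125,.15):print(zz,px("top",[.4863,-.371,zz]),px("side",[.4863,-.371,zz]))
E
```

```text
t 23.05 pos [0.4132 0.0693 0.1678] F [ 0.9  0.2 -0.2] w 8.85 gf 0.0
R [[0.999, 0.036, 0.009], [0.036, -0.999, 0.001], [0.009, -0.001, -1.0]] q [ 0.14  0.21 -0.5   2.1   0.14  0.85 -1.97]
0.092 [383.63202975 213.10648614] [316.99576082 136.02812497]
0.125 [386.7912072  212.23152746] [317.81390734 128.27675973]
0.15 [389.29173099 211.53831991] [318.44703973 122.2414857 ]
```

View pics/c.png

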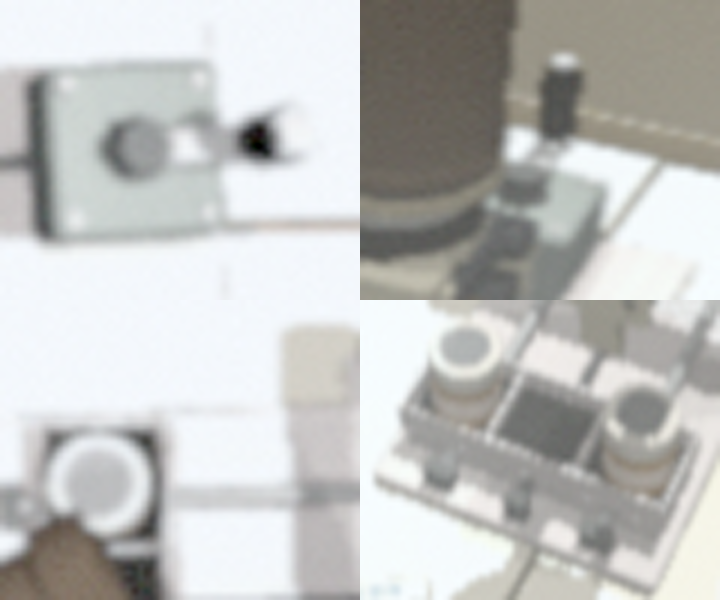

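send_rows(
  increments=[
    [8,[0,0,-3],[0,0,0]],
    [7,[0.5,3,0],[0,0,0]],
    [6,[0.6,4.5,0],[0,0,0]],
    [6,[0.6,4.5,0],[0,0,0]],
    [6,[0.6,4.5,0],[0,0,0]],
  ],
)

```text
clock: 23.55
position: [0.4389, -0.0976, 0.1928]
ee_rot: [3.141, 0.057, 0.001]
force: [2.0, 1.2, -0.1]
width: 0.665
gripper_force: 0.0
```

send_rows(
  increments=[
    [6,[0.6,4.5,0],[0,0,0]],
    [6,[0.6,4.5,0],[0,0,0]],
    [6,[0.6,4.5,0],[0,0,0]],
    [6,[0.6,4.5,0],[0,0,0]],
    [6,[0.6,4.5,0],[0,0,0]],
  ],
)

```text
clock: 24.05
position: [0.4767, -0.3217, 0.1925]
ee_rot: [3.141, 0.056, 0.0]
force: [1.4, 0.7, 0.7]
width: 0.656
gripper_force: 0.0
```

send_rows(
  increments=[
    [6,[0.5,4.3,0],[0,0,0]],
    [6,[0,1,0],[0,0,0]],
    [6,[0,0,0],[0,0,0]],
  ],
)

```text
clock: 24.35
position: [0.4829, -0.3745, 0.1918]
ee_rot: [3.141, 0.051, -0.001]
force: [-0.5, 0.7, 0.8]
width: 0.652
gripper_force: 0.0
```

```bash
python3 - <<'E'
from h import *
go(.486,-.370,.106,.034)
E
```

```text
t 24.35 pos [ 0.4829 -0.3745  0.1918] F [-0.5  0.7  0.8] w 5.98 gf 0.0
R [[0.999, 0.032, -0.001], [0.032, -0.999, -0.0], [-0.001, 0.0, -1.0]] q [ 0.74  0.46 -0.24  1.64  0.12  1.06 -1.07]
psi 0.0323 rz -0.0017 shift [ 0.33 -0.44  8.58] shift unturned [ 0.33 -0.44  8.58] tilt [-0.0008 -0.0001]
```

send_rows(
  increments=[
    [6,[0.3,-0.4,2],[0,0,0]],
    [6,[0,0,3],[0,0,0]],
    [6,[0,0,2.5],[0,0,0]],
    [6,[0,0,1.1],[0,0,0]],
    [6,[0,0,0],[0,0,0]],
  ],
)

```text
clock: 24.85
position: [0.486, -0.3664, 0.1054]
ee_rot: [-3.139, -0.059, 0.003]
force: [0.4, -0.3, 0.8]
width: 0.654
gripper_force: 0.0
```

send_rows(
  increments=[
    [1,[0,0,0],[0,0,0]],
    [1,[0,0,0],[0,0,0]],
    [1,[0,0,0],[0,0,0]],
    [1,[0,0,0],[0,0,0]],
    [1,[0,0,0],[0,0,0]],
  ],
  force=15,
)

```text
clock: 25.35
position: [0.4869, -0.3696, 0.1072]
ee_rot: [3.139, 0.055, 0.002]
force: [0.0, -1.6, -1.3]
width: 0.28
gripper_force: 15.0
```

```bash
python3 - <<'E'
from h import *
go(.486,-.370,.106,.034)
s=arm.observe();print(s['ft_torque'])
E
```

```text
t 25.35 pos [ 0.4869 -0.3696  0.1072] F [ 0.  -1.6 -1.3] w 2.57 gf 15.0
R [[0.999, 0.035, 0.001], [0.035, -0.999, -0.002], [0.001, 0.002, -1.0]] q [ 0.72  0.54 -0.23  1.73  0.15  0.89 -1.11]
psi 0.0353 rz 0.0013 shift [-0.09  0.04  0.12] shift unturned [-0.09  0.04  0.12] tilt [ 0.0012 -0.002 ]
[ 0.17266994 -0.04372338 -0.01471642]
```

send_rows(
  increments=[
    [1,[0.54,-0.03,0],[0,0,0]],
    [1,[0.53,-0.08,0],[0,0,0]],
    [1,[1.03,-0.31,0],[0,0,0]],
    [1,[0.95,-0.51,0],[0,0,0]],
    [1,[0.83,-0.68,0],[0,0,0]],
  ],
  force=35,
)

```text
clock: 25.85
position: [0.5261, -0.3513, 0.1071]
ee_rot: [3.14, 0.055, 0.002]
force: [-2.0, -1.1, 6.7]
width: 0.275
gripper_force: 35.0
```

send_rows(
  increments=[
    [1,[0.68,-0.83,0],[0,0,0]],
    [1,[0.51,-0.95,0],[0,0,0]],
    [1,[0.31,-1.03,0],[0,0,0]],
    [1,[0.11,-1.07,0],[0,0,0]],
  ],
)

```text
clock: 26.25
position: [0.5402, -0.3112, 0.107]
ee_rot: [3.141, 0.056, 0.0]
force: [-5.3, -2.3, 9.5]
width: 0.276
gripper_force: 35.0
```

```bash
python3 - <<'E'
from h import *
go(.4843+.055,-.315+.0019,.106,.034)
s=arm.observe();print(s['ft_torque'])
E
```

```text
t 26.25 pos [ 0.5402 -0.3112  0.107 ] F [-5.3 -2.3  9.5] w 2.53 gf 35.0
R [[0.999, 0.036, 0.0], [0.036, -0.999, -0.0], [-0.0, 0.0, -1.0]] q [ 0.59  0.56 -0.23  1.69  0.16  0.9  -1.23]
psi 0.036 rz 0.002 shift [-0.09  0.19  0.1 ] shift unturned [-0.09  0.19  0.1 ] tilt [ 0.     -0.0005]
[-0.60772414  1.23678688 -0.03853769]
```

send_rows(
  increments=[
    [1,[-0.11,-1.07,-0.05],[0,0,0]],
    [1,[-0.31,-1.03,-0.05],[0,0,0]],
    [1,[-0.51,-0.95,0],[0,0,0]],
    [1,[-0.68,-0.83,0],[0,0,0]],
  ],
)

```text
clock: 26.65
position: [0.5213, -0.2731, 0.1072]
ee_rot: [3.141, 0.056, -0.001]
force: [-3.2, -6.5, -1.2]
width: 0.275
gripper_force: 35.0
```

send_rows(
  increments=[
    [1,[-0.83,-0.68,0],[0,0,0]],
    [1,[-0.95,-0.51,0],[0,0,0]],
    [1,[-1.03,-0.31,0],[0,0,0]],
    [1,[-1.07,-0.11,0],[0,0,0]],
  ],
)

```text
clock: 27.05
position: [0.4824, -0.2595, 0.1073]
ee_rot: [3.14, 0.055, 0.002]
force: [2.9, -10.7, -7.5]
width: 0.273
gripper_force: 35.0
```

send_rows(
  increments=[
    [1,[-1.07,0.11,0],[0,0,0]],
    [1,[-1.03,0.31,0],[0,0,0]],
    [1,[-0.95,0.51,0],[0,0,0]],
    [1,[-0.83,0.68,0],[0,0,0]],
  ],
)

```text
clock: 27.45
position: [0.4457, -0.2758, 0.1073]
ee_rot: [3.141, 0.057, 0.005]
force: [7.7, -4.2, -11.5]
width: 0.275
gripper_force: 35.0
```

```bash
cat >> h.py <<'E'
def crank(cx=.4848,cy=-.3146,yaw=.034):
    s,R=st();d=s["position"][:2]-[cx,cy];c,n=np.cos(yaw),np.sin(yaw)
    g=np.array([c*d[0]+n*d[1],-n*d[0]+c*d[1]]);print("angle",np.arctan2(g[0],-g[1]).round(3),"r",np.hypot(*g).round(4),"Ftool",(R.T@s["force"]).round(1))
E
python3 -c "
from h import *
crank()"
```

```text
t 27.45 pos [ 0.4457 -0.2758  0.1073] F [  7.7  -4.2 -11.5] w 2.53 gf 35.0
R [[0.999, 0.036, 0.003], [0.036, -0.999, -0.0], [0.003, 0.0, -1.0]] q [ 0.64  0.42 -0.25  1.94  0.14  0.79 -1.22]
angle -2.386 r 0.055 Ftool [ 7.5  4.5 11.6]
```

send_rows(
  increments=[
    [1,[-0.68,0.83,0.05],[0,0,0]],
    [1,[-0.51,0.95,0],[0,0,0]],
    [1,[-0.31,1.03,0],[0,0,0]],
    [1,[-0.11,1.07,0],[0,0,0]],
  ],
)

```text
clock: 27.85
position: [0.4299, -0.3152, 0.1071]
ee_rot: [-3.14, -0.057, -0.0]
force: [4.5, 3.1, 0.1]
width: 0.28
gripper_force: 35.0
```

send_rows(
  increments=[
    [1,[0.11,1.07,0],[0,0,0]],
    [1,[0.31,1.03,0],[0,0,0]],
    [1,[0.51,0.95,0],[0,0,0]],
    [1,[0.68,0.83,0],[0,0,0]],
  ],
)

```text
clock: 28.25
position: [0.4472, -0.3547, 0.1071]
ee_rot: [-3.141, -0.055, 0.001]
force: [-0.3, 3.7, 6.2]
width: 0.274
gripper_force: 35.0
```

send_rows(
  increments=[
    [1,[0.83,0.68,0],[0,0,0]],
    [1,[0.95,0.51,0],[0,0,0]],
    [1,[1.03,0.31,0],[0,0,0]],
    [1,[1.07,0.11,0],[0,0,0]],
  ],
)

```text
clock: 28.65
position: [0.4864, -0.3697, 0.107]
ee_rot: [3.141, 0.054, -0.002]
force: [-3.0, 2.8, 7.3]
width: 0.274
gripper_force: 35.0
```

```bash
python3 -c "
from h import *
crank()"
```

```text
t 28.65 pos [ 0.4864 -0.3697  0.107 ] F [-3.   2.8  7.3] w 2.51 gf 35.0
R [[0.999, 0.035, -0.002], [0.035, -0.999, -0.001], [-0.002, 0.001, -1.0]] q [ 0.71  0.54 -0.22  1.73  0.15  0.89 -1.1 ]
angle -0.006 r 0.0551 Ftool [-2.9 -2.9 -7.3]
```

One turn is done cleanly. Now the second turn, to the far stop.

send_rows(
  increments=[
    [1,[1.07,-0.11,0],[0,0,0]],
    [1,[1.03,-0.31,0],[0,0,0]],
    [1,[0.95,-0.51,0],[0,0,0]],
    [1,[0.83,-0.68,0],[0,0,0]],
  ],
)

```text
clock: 29.05
position: [0.5246, -0.3531, 0.1071]
ee_rot: [3.139, 0.054, -0.002]
force: [-3.9, -0.5, 5.6]
width: 0.273
gripper_force: 35.0
```

send_rows(
  increments=[
    [1,[0.68,-0.83,0],[0,0,0]],
    [1,[0.51,-0.95,0],[0,0,0]],
    [1,[0.31,-1.03,0],[0,0,0]],
    [1,[0.11,-1.07,0],[0,0,0]],
  ],
)

```text
clock: 29.45
position: [0.5401, -0.3115, 0.1071]
ee_rot: [3.14, 0.056, 0.001]
force: [-0.5, -3.9, 3.7]
width: 0.276
gripper_force: 35.0
```

send_rows(
  increments=[
    [1,[-0.11,-1.07,0],[0,0,0]],
    [1,[-0.31,-1.03,0],[0,0,0]],
    [1,[-0.51,-0.95,0],[0,0,0]],
    [1,[-0.68,-0.83,0],[0,0,0]],
  ],
)

```text
clock: 29.85
position: [0.5213, -0.273, 0.1071]
ee_rot: [3.141, 0.056, -0.0]
force: [-1.7, -6.2, 2.9]
width: 0.275
gripper_force: 35.0
```

```bash
python3 -c "
from h import *
crank()"
```

```text
t 29.85 pos [ 0.5213 -0.273   0.1071] F [-1.7 -6.2  2.9] w 2.52 gf 35.0
R [[0.999, 0.036, -0.0], [0.036, -0.999, -0.001], [-0.0, 0.001, -1.0]] q [ 0.55  0.51 -0.23  1.78  0.15  0.86 -1.28]
angle 2.388 r 0.0553 Ftool [-1.9  6.1 -2.9]
```

send_rows(
  increments=[
    [1,[-0.83,-0.68,0],[0,0,0]],
    [1,[-0.95,-0.51,0],[0,0,0]],
    [1,[-1.03,-0.31,0],[0,0,0]],
    [1,[-1.07,-0.11,0],[0,0,0]],
  ],
)

```text
clock: 30.25
position: [0.4823, -0.2594, 0.1071]
ee_rot: [3.139, 0.055, 0.002]
force: [4.4, -10.9, -2.5]
width: 0.276
gripper_force: 35.0
```

send_rows(
  increments=[
    [1,[-1.07,0.11,0],[0,0,0]],
    [1,[-1.03,0.31,0],[0,0,0]],
    [1,[-0.95,0.51,0],[0,0,0]],
    [1,[-0.83,0.68,0],[0,0,0]],
  ],
)

```text
clock: 30.65
position: [0.4457, -0.2759, 0.1072]
ee_rot: [3.141, 0.057, 0.006]
force: [10.0, -3.9, -5.9]
width: 0.275
gripper_force: 35.0
```

send_rows(
  increments=[
    [1,[-0.68,0.83,0],[0,0,0]],
    [1,[-0.51,0.95,0],[0,0,0]],
    [1,[-0.31,1.03,0],[0,0,0]],
    [1,[-0.11,1.07,0],[0,0,0]],
  ],
)

```text
clock: 31.05
position: [0.43, -0.3137, 0.1071]
ee_rot: [-3.139, -0.059, -0.001]
force: [4.1, 3.9, 3.5]
width: 0.279
gripper_force: 35.0
```

send_rows(
  increments=[
    [1,[0.11,1.07,0],[0,0,0]],
    [1,[0.31,1.03,0],[0,0,0]],
    [1,[0.51,0.95,0],[0,0,0]],
    [1,[0.68,0.83,0],[0,0,0]],
  ],
)

```text
clock: 31.45
position: [0.4463, -0.3538, 0.107]
ee_rot: [-3.14, -0.055, 0.003]
force: [-0.5, 3.6, 8.3]
width: 0.273
gripper_force: 35.0
```

```bash
python3 -c "
from h import *
crank()"
```

```text
t 31.45 pos [ 0.4463 -0.3538  0.107 ] F [-0.5  3.6  8.3] w 2.51 gf 35.0
R [[0.999, 0.035, -0.002], [0.035, -0.999, 0.001], [-0.002, -0.001, -1.0]] q [ 0.74  0.49 -0.22  1.83  0.14  0.84 -1.09]
angle -0.81 r 0.0549 Ftool [-0.4 -3.6 -8.3]
```

send_rows(
  increments=[
    [1,[0.83,0.68,0],[0,0,0]],
    [1,[0.95,0.51,0],[0,0,0]],
    [1,[0.8,0.25,0],[0,0,0]],
    [1,[0.7,0.13,0],[0,0,0]],
    [1,[0.5,0.03,0],[0,0,0]],
  ],
)

```text
clock: 31.95
position: [0.4847, -0.3697, 0.1071]
ee_rot: [3.14, 0.054, -0.003]
force: [-2.8, -1.3, 6.7]
width: 0.274
gripper_force: 35.0
```

send_rows(
  increments=[
    [1,[0.25,0,0],[0,0,0]],
    [1,[0.2,0,0],[0,0,0]],
    [1,[0,0,0],[0,0,0]],
  ],
)

```text
clock: 32.25
position: [0.4872, -0.3696, 0.107]
ee_rot: [3.141, 0.053, -0.008]
force: [-7.2, -1.2, 10.5]
width: 0.277
gripper_force: 35.0
```

```bash
python3 -c "
from h import *
crank()
crop('side',240,110,350,270,4,'pics/s5.png')"
```

```text
t 32.25 pos [ 0.4872 -0.3696  0.107 ] F [-7.2 -1.2 10.5] w 2.54 gf 35.0
R [[0.999, 0.034, -0.005], [0.034, -0.999, -0.001], [-0.005, 0.0, -1.0]] q [ 0.7   0.54 -0.21  1.72  0.14  0.89 -1.1 ]
angle 0.009 r 0.0551 Ftool [ -7.3   1.  -10.5]
```

View pics/s5.png

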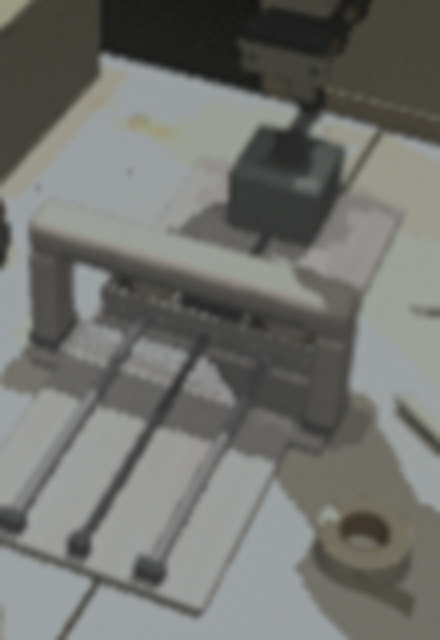

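send_rows(
  increments=[
    [1,[0.15,0,0],[0,0,0]],
    [1,[0.1,0,0],[0,0,0]],
    [1,[0,0,0],[0,0,0]],
  ],
)

```text
clock: 32.6
position: [0.4874, -0.3697, 0.1068]
ee_rot: [-3.141, -0.051, 0.013]
force: [-15.3, -0.3, 15.8]
width: 0.277
gripper_force: 35.0
```

send_rows(
  increments=[
    [1,[-0.3,0,0],[0,0,0]],
    [1,[-0.54,-0.03,0],[0,0,0]],
    [1,[-0.53,-0.08,0],[0,0,0]],
    [1,[-1.03,-0.31,0],[0,0,0]],
    [1,[-0.95,-0.51,0],[0,0,0]],
  ],
)

```text
clock: 33.1
position: [0.4574, -0.3621, 0.1071]
ee_rot: [3.139, 0.053, -0.001]
force: [-1.6, -5.0, 5.1]
width: 0.274
gripper_force: 35.0
```

send_rows(
  increments=[
    [1,[-0.83,-0.68,0],[0,0,0]],
    [1,[-0.68,-0.83,0],[0,0,0]],
    [1,[-0.51,-0.95,0],[0,0,0]],
    [1,[-0.31,-1.03,0],[0,0,0]],
    [1,[-0.11,-1.07,0],[0,0,0]],
  ],
)

```text
clock: 33.6
position: [0.4301, -0.3156, 0.1069]
ee_rot: [-3.141, -0.053, 0.005]
force: [-3.3, -0.9, 9.5]
width: 0.276
gripper_force: 35.0
```

```bash
python3 -c "
from h import *
crank()"
```

```text
t 33.6 pos [ 0.4301 -0.3156  0.1069] F [-3.3 -0.9  9.5] w 2.53 gf 35.0
R [[0.999, 0.034, -0.003], [0.034, -0.999, 0.0], [-0.003, -0.0, -1.0]] q [ 0.7   0.44 -0.23  1.92  0.14  0.8  -1.14]
angle -1.587 r 0.0547 Ftool [-3.4  0.8 -9.5]
```

send_rows(
  increments=[
    [1,[0.11,-1.07,0],[0,0,0]],
    [1,[0.31,-1.03,0],[0,0,0]],
    [1,[0.51,-0.95,0],[0,0,0]],
    [1,[0.68,-0.83,0],[0,0,0]],
  ],
)

```text
clock: 34.0
position: [0.4467, -0.2751, 0.107]
ee_rot: [-3.141, -0.056, 0.002]
force: [1.5, -2.1, 3.9]
width: 0.273
gripper_force: 35.0
```

send_rows(
  increments=[
    [1,[0.83,-0.68,0],[0,0,0]],
    [1,[0.95,-0.51,0],[0,0,0]],
    [1,[1.03,-0.31,0],[0,0,0]],
    [1,[1.07,-0.11,0],[0,0,0]],
  ],
)

```text
clock: 34.4
position: [0.4864, -0.2594, 0.107]
ee_rot: [3.14, 0.055, 0.0]
force: [-0.3, -8.8, 2.1]
width: 0.276
gripper_force: 35.0
```

send_rows(
  increments=[
    [1,[1.07,0.11,0],[0,0,0]],
    [1,[1.03,0.31,0],[0,0,0]],
    [1,[0.95,0.51,0],[0,0,0]],
    [1,[0.83,0.68,0],[0,0,0]],
  ],
)

```text
clock: 34.8
position: [0.5241, -0.2754, 0.1069]
ee_rot: [3.139, 0.053, -0.005]
force: [-8.1, -6.8, 9.9]
width: 0.277
gripper_force: 35.0
```

```bash
python3 -c "
from h import *
crank()"
```

```text
t 34.8 pos [ 0.5241 -0.2754  0.1069] F [-8.1 -6.8  9.9] w 2.54 gf 35.0
R [[0.999, 0.034, -0.003], [0.034, -0.999, -0.002], [-0.003, 0.002, -1.0]] q [ 0.55  0.52 -0.23  1.77  0.15  0.87 -1.28]
angle 2.321 r 0.0555 Ftool [-8.3  6.5 -9.9]
```

send_rows(
  increments=[
    [1,[0.68,0.83,-0.05],[0,0,0]],
    [1,[0.51,0.95,0],[0,0,0]],
    [1,[0.31,1.03,0],[0,0,0]],
    [1,[0.11,1.07,0],[0,0,0]],
  ],
)

```text
clock: 35.2
position: [0.5404, -0.312, 0.1069]
ee_rot: [-3.14, -0.054, 0.008]
force: [-11.1, 0.7, 11.1]
width: 0.278
gripper_force: 35.0
```

send_rows(
  increments=[
    [1,[-0.11,1.07,0],[0,0,0]],
    [1,[-0.31,1.03,0],[0,0,0]],
    [1,[-0.51,0.95,0],[0,0,0]],
    [1,[-0.68,0.83,0],[0,0,0]],
  ],
)

```text
clock: 35.6
position: [0.5276, -0.3497, 0.1071]
ee_rot: [-3.139, -0.057, 0.003]
force: [-2.3, 3.5, 5.9]
width: 0.276
gripper_force: 35.0
```

send_rows(
  increments=[
    [1,[-0.83,0.68,0],[0,0,0]],
    [1,[-0.95,0.51,0],[0,0,0]],
    [1,[-1.03,0.31,0],[0,0,0]],
    [1,[-1.07,0.11,0],[0,0,0]],
  ],
)

```text
clock: 36.0
position: [0.4888, -0.3694, 0.1073]
ee_rot: [3.14, 0.055, 0.0]
force: [1.6, -4.2, -2.0]
width: 0.277
gripper_force: 35.0
```

```bash
python3 -c "
from h import *
crank()"
```

```text
t 36.0 pos [ 0.4888 -0.3694  0.1073] F [ 1.6 -4.2 -2. ] w 2.54 gf 35.0
R [[0.999, 0.035, 0.0], [0.035, -0.999, -0.001], [0.0, 0.001, -1.0]] q [ 0.71  0.54 -0.22  1.72  0.15  0.89 -1.11]
angle 0.039 r 0.055 Ftool [1.5 4.2 2. ]
```

Next, the last turn home.

send_rows(
  increments=[
    [1,[-1.07,-0.11,0],[0,0,0]],
    [1,[-1.03,-0.31,0],[0,0,0]],
    [1,[-0.95,-0.51,0],[0,0,0]],
    [1,[-0.83,-0.68,0],[0,0,0]],
  ],
)

```text
clock: 36.4
position: [0.4475, -0.3546, 0.1072]
ee_rot: [3.14, 0.053, -0.004]
force: [-0.9, -3.3, -1.0]
width: 0.274
gripper_force: 35.0
```

send_rows(
  increments=[
    [1,[-0.68,-0.83,0],[0,0,0]],
    [1,[-0.51,-0.95,0],[0,0,0]],
    [1,[-0.31,-1.03,0],[0,0,0]],
    [1,[-0.11,-1.07,0],[0,0,0]],
  ],
)

```text
clock: 36.8
position: [0.4301, -0.3147, 0.1071]
ee_rot: [-3.14, -0.054, 0.005]
force: [-1.9, -1.6, 0.7]
width: 0.276
gripper_force: 35.0
```

send_rows(
  increments=[
    [1,[0.11,-1.07,0],[0,0,0]],
    [1,[0.31,-1.03,0],[0,0,0]],
    [1,[0.51,-0.95,0],[0,0,0]],
    [1,[0.68,-0.83,0],[0,0,0]],
  ],
)

```text
clock: 37.2
position: [0.4475, -0.2745, 0.1072]
ee_rot: [-3.14, -0.057, 0.001]
force: [-1.3, -0.9, -5.3]
width: 0.272
gripper_force: 35.0
```

send_rows(
  increments=[
    [1,[0.83,-0.68,0],[0,0,0]],
    [1,[0.95,-0.51,0],[0,0,0]],
    [1,[1.03,-0.31,0],[0,0,0]],
    [1,[1.07,-0.11,0],[0,0,0]],
  ],
)

```text
clock: 37.6
position: [0.4866, -0.2594, 0.1073]
ee_rot: [3.14, 0.055, -0.0]
force: [-2.1, -9.0, -8.8]
width: 0.277
gripper_force: 35.0
```

```bash
python3 -c "
from h import *
crank()"
```

```text
t 37.6 pos [ 0.4866 -0.2594  0.1073] F [-2.1 -9.  -8.8] w 2.55 gf 35.0
R [[0.999, 0.035, -0.0], [0.035, -0.999, -0.001], [-0.0, 0.001, -1.0]] q [ 0.57  0.46 -0.24  1.88  0.15  0.82 -1.29]
angle 3.076 r 0.0552 Ftool [-2.4  8.9  8.8]
```

send_rows(
  increments=[
    [1,[1.07,0.11,0.05],[0,0,0]],
    [1,[1.03,0.31,0],[0,0,0]],
    [1,[0.95,0.51,0],[0,0,0]],
    [1,[0.83,0.68,0],[0,0,0]],
  ],
)

```text
clock: 38.0
position: [0.5244, -0.2757, 0.107]
ee_rot: [3.139, 0.053, -0.004]
force: [-10.2, -7.9, 2.7]
width: 0.269
gripper_force: 35.0
```

send_rows(
  increments=[
    [1,[0.68,0.83,0],[0,0,0]],
    [1,[0.51,0.95,0],[0,0,0]],
    [1,[0.31,1.03,0],[0,0,0]],
    [1,[0.11,1.07,0],[0,0,0]],
  ],
)

```text
clock: 38.4
position: [0.5405, -0.3124, 0.107]
ee_rot: [-3.141, -0.054, 0.008]
force: [-13.3, 1.7, 7.6]
width: 0.276
gripper_force: 35.0
```

send_rows(
  increments=[
    [1,[-0.11,1.07,0],[0,0,0]],
    [1,[-0.31,1.03,0],[0,0,0]],
    [1,[-0.51,0.95,0],[0,0,0]],
    [1,[-0.68,0.83,0],[0,0,0]],
  ],
)

```text
clock: 38.8
position: [0.528, -0.3494, 0.1071]
ee_rot: [-3.139, -0.057, 0.002]
force: [-3.9, 5.5, 2.6]
width: 0.274
gripper_force: 35.0
```

send_rows(
  increments=[
    [1,[-0.83,0.68,0],[0,0,0]],
    [1,[-0.95,0.51,0],[0,0,0]],
    [1,[-0.8,0.25,0],[0,0,0]],
    [1,[-0.6,0.1,0],[0,0,0]],
    [1,[-0.5,0.05,0],[0,0,0]],
  ],
)

```text
clock: 39.3
position: [0.4913, -0.3692, 0.1072]
ee_rot: [3.139, 0.055, 0.001]
force: [1.5, -2.8, -2.4]
width: 0.275
gripper_force: 35.0
```

```bash
python3 -c "
from h import *
crank()"
```

```text
t 39.3 pos [ 0.4913 -0.3692  0.1072] F [ 1.5 -2.8 -2.4] w 2.52 gf 35.0
R [[0.999, 0.035, 0.001], [0.035, -0.999, -0.002], [0.001, 0.002, -1.0]] q [ 0.71  0.55 -0.23  1.72  0.15  0.89 -1.11]
angle 0.085 r 0.055 Ftool [1.4 2.9 2.4]
```

Press gently into the home stop.

send_rows(
  increments=[
    [1,[-0.3,0,0],[0,0,0]],
    [1,[-0.3,0,0],[0,0,0]],
    [1,[-0.2,0,0],[0,0,0]],
    [1,[0,0,0],[0,0,0]],
  ],
)

```text
clock: 39.7
position: [0.4865, -0.3694, 0.1075]
ee_rot: [3.138, 0.057, 0.009]
force: [10.9, -7.2, -11.5]
width: 0.277
gripper_force: 35.0
```

```bash
python3 -c "
from h import *
crank()"
```

```text
t 39.7 pos [ 0.4865 -0.3694  0.1075] F [ 10.9  -7.2 -11.5] w 2.54 gf 35.0
R [[0.999, 0.036, 0.006], [0.036, -0.999, -0.003], [0.006, 0.003, -1.0]] q [ 0.72  0.54 -0.23  1.73  0.15  0.88 -1.11]
angle -0.002 r 0.0549 Ftool [10.5  7.5 11.6]
```

send_rows(
  increments=[
    [1,[0.2,0.1,0],[0,0,0]],
    [6,[0,0,0],[0,0,0]],
    [6,[0,0,0],[0,0,0]],
    [6,[0,0,-3],[0,0,0]],
    [6,[0,0,-4],[0,0,0]],
  ],
)

```text
clock: 40.2
position: [0.484, -0.3678, 0.1759]
ee_rot: [-3.138, -0.057, 0.007]
force: [0.3, -0.8, 0.2]
width: 0.575
gripper_force: 0.0
```

send_rows(
  increments=[
    [6,[0,0,-2],[0,0,0]],
    [6,[0,-4.5,0],[0,0,0]],
    [6,[0,-4.5,0],[0,0,0]],
    [6,[0,-4.5,0],[0,0,0]],
    [6,[0,-4.5,0],[0,0,0]],
  ],
)

```text
clock: 40.7
position: [0.4784, -0.1872, 0.1972]
ee_rot: [-3.141, -0.056, 0.0]
force: [0.7, -0.0, -0.3]
width: 0.652
gripper_force: 0.0
```

```bash
python3 - <<'E'
from h import *
im=crop("top",60,130,400,260,2,"pics/t6.png");tubs(im,z=.078);tubs(im)
go(.5335,.0725,.14,.034)
E
```

```text
circ 226.8 201.5 8.4 [0.5273 0.0714 0.078 ]
circ 227.8 243.8 8.7 [0.4078 0.0694 0.078 ]
circ 164.2 249.5 7.8 [0.3932 0.2499 0.078 ]
circ 226.8 201.5 8.4 [0.5302 0.0735 0.048 ]
circ 227.8 243.8 8.7 [0.4081 0.0714 0.048 ]
circ 164.2 249.5 7.8 [0.3931 0.256  0.048 ]
t 40.75 pos [ 0.4786 -0.1784  0.1974] F [-2.1  7.8 -0.9] w 5.99 gf 0.0
R [[0.999, 0.044, -0.0], [0.044, -0.999, 0.004], [-0.0, -0.004, -1.0]] q [ 0.51  0.3  -0.32  1.86  0.11  0.99 -1.38]
psi 0.0441 rz 0.0101 shift [  6.33 -24.89   5.74] shift unturned [  6.59 -24.8    5.84] tilt [-0.0004  0.0042]
```

View pics/t6.png

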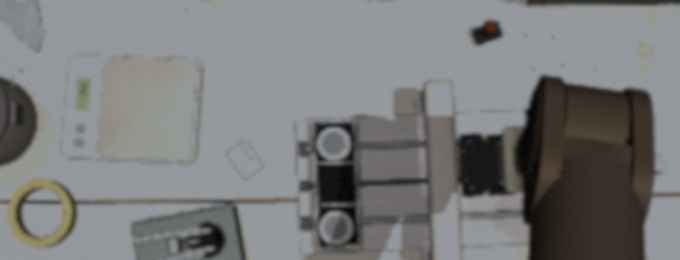

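send_rows(
  increments=[
    [8,[1,-4.2,0],[0,0,0]],
    [8,[1,-4.5,0],[0,0,0]],
    [8,[1,-4.5,0],[0,0,0]],
    [8,[1,-4.5,0],[0,0,0]],
    [8,[1,-4.5,0],[0,0,0]],
  ],
)

```text
clock: 41.25
position: [0.5209, 0.0361, 0.1973]
ee_rot: [3.141, 0.056, -0.0]
force: [0.7, -0.5, 0.5]
width: 0.871
gripper_force: 0.0
```

send_rows(
  increments=[
    [8,[0.7,-2.2,3],[0,0,0]],
    [8,[0,0,4],[0,0,0]],
    [8,[0,0,0],[0,0,0]],
    [8,[0,0,0],[0,0,0]],
  ],
)

```text
clock: 41.65
position: [0.5268, 0.056, 0.1273]
ee_rot: [3.141, 0.056, -0.003]
force: [1.1, -0.3, 0.1]
width: 0.868
gripper_force: 0.0
```

```bash
python3 - <<'E'
from h import *
go(.530,.072,.052,.034)
E
```

```text
t 41.65 pos [0.5268 0.056  0.1273] F [ 1.1 -0.3  0.1] w 7.97 gf 0.0
R [[0.999, 0.035, -0.002], [0.035, -0.999, -0.001], [-0.002, 0.001, -1.0]] q [ 0.09  0.43 -0.39  1.9   0.21  0.86 -1.94]
psi 0.0355 rz 0.0015 shift [ 0.37 -1.58  7.53] shift unturned [ 0.39 -1.59  7.52] tilt [-0.002  -0.0006]
```

send_rows(
  increments=[
    [8,[0.3,-1.5,0],[0,0,0]],
    [8,[0,0,3],[0,0,0]],
    [8,[0,0,3.5],[0,0,0]],
    [8,[0,0,1],[0,0,0]],
    [8,[0,0,0],[0,0,0]],
  ],
)

```text
clock: 42.15
position: [0.5298, 0.0719, 0.0522]
ee_rot: [3.141, 0.056, -0.002]
force: [0.8, -0.2, -0.2]
width: 0.869
gripper_force: 0.0
```

send_rows(
  increments=[
    [3,[0,0,0],[0,0,0]],
    [3,[0,0,0],[0,0,0]],
    [3,[0,0,0],[0,0,0]],
    [3,[0,0,0],[0,0,0]],
    [3,[0,0,0],[0,0,0]],
  ],
  force=20,
)

```text
clock: 42.65
position: [0.5303, 0.0717, 0.0525]
ee_rot: [3.141, 0.056, 0.001]
force: [-1.0, -0.1, 4.6]
width: 0.516
gripper_force: 20.0
```

```bash
python3 - <<'E'
from h import *
go(.625,.35,.09,.034)
E
```

```text
t 42.65 pos [0.5303 0.0717 0.0525] F [-1.  -0.1  4.6] w 4.74 gf 20.0
R [[0.999, 0.036, 0.001], [0.036, -0.999, 0.0], [0.001, 0.0, -1.0]] q [ 0.02  0.53 -0.35  1.95  0.27  0.7  -2.03]
psi 0.0356 rz 0.0016 shift [ 10.41 -27.49  -3.75] shift unturned [ 10.46 -27.48  -3.74] tilt [0.0009 0.    ]
```

send_rows(
  increments=[
    [3,[0,0,-2],[0,0,0]],
    [3,[0,0,-2.3],[0,0,0]],
    [3,[1,-3,0],[0,0,0]],
    [3,[1.4,-4,0],[0,0,0]],
    [3,[1.4,-4,0.5],[0,0,0]],
  ],
)

```text
clock: 43.15
position: [0.5649, 0.1837, 0.0909]
ee_rot: [-3.141, -0.053, -0.002]
force: [-0.4, -0.3, -0.6]
width: 0.516
gripper_force: 20.0
```

send_rows(
  increments=[
    [3,[1.5,-4,1],[0,0,0]],
    [3,[1.5,-4,1],[0,0,0]],
    [3,[1.5,-4,0],[0,0,0]],
    [3,[1.3,-3,0],[0,0,0]],
    [3,[0.7,-1.5,0],[0,0,0]],
  ],
)

```text
clock: 43.65
position: [0.6225, 0.3544, 0.0696]
ee_rot: [-3.139, -0.061, 0.001]
force: [-0.2, -0.5, -0.9]
width: 0.516
gripper_force: 20.0
```

send_rows(
  increments=[
    [3,[0,0,0],[0,0,0]],
    [3,[0,0,0],[0,0,0]],
  ],
)

```text
clock: 43.85
position: [0.6226, 0.3496, 0.0694]
ee_rot: [3.14, 0.056, -0.001]
force: [0.0, -0.4, -1.2]
width: 0.517
gripper_force: 20.0
```

```bash
python3 - <<'E'
from h import *
go(.625,.35,.0395,.034)
E
```

```text
t 43.85 pos [0.6226 0.3496 0.0694] F [ 0.  -0.4 -1.2] w 4.74 gf 20.0
R [[0.999, 0.036, -0.001], [0.036, -0.999, -0.001], [-0.001, 0.001, -1.0]] q [-0.39  0.75 -0.34  1.46  0.27  0.98 -2.33]
psi 0.0359 rz 0.0019 shift [ 0.24 -0.04  2.99] shift unturned [ 0.24 -0.04  2.99] tilt [-0.0008 -0.0011]
```

send_rows(
  increments=[
    [3,[0,0,1.2],[0,0,0]],
    [3,[0,0,1.1],[0,0,0]],
    [3,[0,0,0.5],[0,0,0]],
    [3,[0,0,0.1],[0,0,0]],
    [3,[0,0,0],[0,0,0]],
  ],
)

```text
clock: 44.35
position: [0.6229, 0.3499, 0.0406]
ee_rot: [3.141, 0.055, -0.001]
force: [0.4, 0.4, -1.0]
width: 0.52
gripper_force: 20.0
```

send_rows(
  increments=[
    [3,[0,0,0.12],[0,0,0]],
    [3,[0,0,0],[0,0,0]],
    [6.5,[0,0,0],[0,0,0]],
    [6.5,[0,0,0],[0,0,0]],
    [6.5,[0,0,-1],[0,0,0]],
  ],
)

```text
clock: 44.85
position: [0.6222, 0.3497, 0.0489]
ee_rot: [3.14, 0.056, -0.003]
force: [0.3, 0.2, -0.2]
width: 0.696
gripper_force: 0.0
```

send_rows(
  increments=[
    [7,[0,0,-3],[0,0,0]],
    [8,[0,0,-4],[0,0,0]],
    [8,[-3,3,-2],[0,0,0]],
    [8,[-3,4,0],[0,0,0]],
    [8,[-3,4,0],[0,0,0]],
  ],
)

```text
clock: 45.35
position: [0.5365, 0.2367, 0.1415]
ee_rot: [-3.14, -0.058, -0.004]
force: [0.3, -0.9, -0.3]
width: 0.867
gripper_force: 0.0
```

send_rows(
  increments=[
    [8,[-3,4,0],[0,0,0]],
    [8,[-3,4,0],[0,0,0]],
    [8,[-3,4,0],[0,0,0]],
    [8,[-2.5,4,0],[0,0,0]],
    [8,[0,0,0],[0,0,0]],
  ],
)

```text
clock: 45.85
position: [0.4244, 0.0673, 0.1401]
ee_rot: [3.137, 0.047, -0.004]
force: [0.1, 0.0, 0.4]
width: 0.87
gripper_force: 0.0
```

```bash
python3 - <<'E'
from h import *
im=grab("top");tubs(im,z=.065);tubs(im,z=.078)
go(.409,.0695,.052,.034)
E
```

```text
circ 132.8 172.2 6.8 [0.6179 0.3471 0.065 ]
circ 77.8 239.2 9.4 [0.4235 0.5098 0.065 ]
circ 165.2 249.8 7.1 [0.3922 0.2496 0.065 ]
circ 132.8 172.2 6.8 [0.6158 0.3435 0.078 ]
circ 77.8 239.2 9.4 [0.4232 0.5046 0.078 ]
circ 165.2 249.8 7.1 [0.3923 0.247  0.078 ]
t 45.9 pos [0.4267 0.0703 0.1406] F [-0.5  0.7 -0.4] w 8.01 gf 0.0
R [[1.0, 0.031, 0.001], [0.031, -1.0, -0.002], [0.001, 0.002, -1.0]] q [ 0.05  0.26 -0.41  2.1   0.15  0.8  -1.98]
psi 0.0313 rz -0.0027 shift [-1.78  0.02  8.86] shift unturned [-1.78  0.01  8.86] tilt [ 0.0006 -0.0017]
```

send_rows(
  increments=[
    [8,[-1.7,0,1],[0,0,0]],
    [8,[0,0,3],[0,0,0]],
    [8,[0,0,3.5],[0,0,0]],
    [8,[0,0,1.3],[0,0,0]],
    [8,[0,0,0],[0,0,0]],
  ],
)

```text
clock: 46.4
position: [0.4106, 0.0735, 0.0508]
ee_rot: [-3.141, -0.059, 0.003]
force: [0.0, 0.3, 0.5]
width: 0.868
gripper_force: 0.0
```

send_rows(
  increments=[
    [3,[0,0,0],[0,0,0]],
    [3,[0,0,0],[0,0,0]],
    [3,[0,0,0],[0,0,0]],
    [3,[0,0,0],[0,0,0]],
    [3,[0,0,0],[0,0,0]],
  ],
  force=20,
)

```text
clock: 46.9
position: [0.4112, 0.0723, 0.0523]
ee_rot: [3.141, 0.055, 0.002]
force: [0.2, -1.6, 6.4]
width: 0.515
gripper_force: 20.0
```

```bash
python3 - <<'E'
from h import *
go(.55,.35,.09,.034)
E
```

```text
t 46.9 pos [0.4112 0.0723 0.0523] F [ 0.2 -1.6  6.4] w 4.73 gf 20.0
R [[0.999, 0.035, 0.001], [0.035, -0.999, -0.0], [0.001, 0.0, -1.0]] q [-0.01  0.39 -0.36  2.23  0.26  0.56 -2.1 ]
psi 0.0353 rz 0.0013 shift [ 14.81 -27.28  -3.77] shift unturned [ 14.85 -27.27  -3.76] tilt [ 0.001  -0.0001]
```

send_rows(
  increments=[
    [3,[0,0,-2],[0,0,0]],
    [3,[0,0,-2.3],[0,0,0]],
    [3,[2,-3,0],[0,0,0]],
    [3,[3,-3.5,0],[0,0,0]],
    [3,[3,-3.5,0],[0,0,0]],
  ],
)

```text
clock: 47.4
position: [0.4882, 0.1759, 0.0953]
ee_rot: [3.141, 0.054, 0.001]
force: [0.4, 0.2, -1.3]
width: 0.519
gripper_force: 20.0
```

send_rows(
  increments=[
    [3,[2.5,-4,1],[0,0,0]],
    [3,[2,-4,1],[0,0,0]],
    [3,[1.5,-4,0.5],[0,0,0]],
    [3,[0.8,-3.5,0],[0,0,0]],
    [3,[0,-1.8,0],[0,0,0]],
  ],
)

```text
clock: 47.9
position: [0.5487, 0.3544, 0.0693]
ee_rot: [-3.139, -0.059, 0.001]
force: [-0.3, 1.4, -1.6]
width: 0.515
gripper_force: 20.0
```

send_rows(
  increments=[
    [3,[0,0,0],[0,0,0]],
    [3,[0,0,0],[0,0,0]],
  ],
)

```text
clock: 48.1
position: [0.5485, 0.3497, 0.0695]
ee_rot: [3.14, 0.056, -0.001]
force: [-0.3, -0.4, -1.4]
width: 0.516
gripper_force: 20.0
```

```bash
python3 - <<'E'
from h import *
go(.55,.35,.0395,.034)
E
```

```text
t 48.1 pos [0.5485 0.3497 0.0695] F [-0.3 -0.4 -1.4] w 4.74 gf 20.0
R [[0.999, 0.036, -0.001], [0.036, -0.999, -0.001], [-0.001, 0.001, -1.0]] q [-0.42  0.66 -0.35  1.64  0.27  0.89 -2.41]
psi 0.036 rz 0.002 shift [ 0.15 -0.03  3.  ] shift unturned [ 0.15 -0.03  3.  ] tilt [-0.0006 -0.0013]
```

send_rows(
  increments=[
    [3,[0,0,1.2],[0,0,0]],
    [3,[0,0,1.1],[0,0,0]],
    [3,[0,0,0.5],[0,0,0]],
    [3,[0,0,0.15],[0,0,0]],
    [3,[0,0,0.05],[0,0,0]],
  ],
)

```text
clock: 48.6
position: [0.5488, 0.3492, 0.0394]
ee_rot: [3.139, 0.055, -0.001]
force: [-2.2, -2.6, 5.1]
width: 0.517
gripper_force: 20.0
```

send_rows(
  increments=[
    [3,[0,0,0],[0,0,0]],
    [3,[0,0,0],[0,0,0]],
    [6.5,[0,0,0],[0,0,0]],
    [6.5,[0,0,0],[0,0,0]],
    [6.5,[0,0,-1],[0,0,0]],
  ],
)

```text
clock: 49.1
position: [0.5482, 0.3501, 0.049]
ee_rot: [3.14, 0.056, -0.003]
force: [-0.8, 0.7, -0.3]
width: 0.696
gripper_force: 0.0
```

send_rows(
  increments=[
    [7,[0,0,-3],[0,0,0]],
    [8,[0,0,-4],[0,0,0]],
    [8,[-2,3,-3],[0,0,0]],
    [8,[-1,4.5,0],[0,0,0]],
    [8,[-1,4.5,0],[0,0,0]],
  ],
)

```text
clock: 49.6
position: [0.5133, 0.2292, 0.1519]
ee_rot: [-3.14, -0.059, -0.005]
force: [0.2, -1.4, -0.3]
width: 0.871
gripper_force: 0.0
```

send_rows(
  increments=[
    [8,[-1,4.5,0],[0,0,0]],
    [8,[0,4.5,0],[0,0,0]],
    [8,[0,4.5,0],[0,0,0]],
    [8,[0,4.5,0],[0,0,0]],
    [8,[0,4.5,0],[0,0,0]],
  ],
)

```text
clock: 50.1
position: [0.5115, 0.0024, 0.1509]
ee_rot: [3.141, 0.056, 0.002]
force: [0.5, 0.4, 0.1]
width: 0.874
gripper_force: 0.0
```

send_rows(
  increments=[
    [8,[0,4.5,-3],[0,0,0]],
    [8,[0,4.5,0],[0,0,0]],
    [8,[0,4.5,0],[0,0,0]],
    [8,[0,0,0],[0,0,0]],
  ],
)

```text
clock: 50.5
position: [0.5156, -0.1352, 0.1784]
ee_rot: [3.138, 0.041, 0.001]
force: [-0.1, -0.2, -0.2]
width: 0.872
gripper_force: 0.0
```

```bash
python3 - <<'E'
from h import *
a=grab("top");b=grab("side");tubs(a,z=.065)
def z(im,x0,y0,x1,y1,k):
    c=im[y0:y1,x0:x1,::-1].astype(float);c=np.clip((c/255)**.7*300,0,255).astype(np.uint8);return cv2.resize(c,None,fx=k,fy=k,interpolation=cv2.INTER_CUBIC)
A=z(a,70,140,270,280,3);B=z(b,110,190,310,340,2)
B=z(b,120,180,310,342,2)[:,:200*2]
C=np.zeros((max(A.shape[0],0)+0,0,3))
out=np.zeros((600,800,3),np.uint8);out[:280,:400]=cv2.resize(A,(400,280));out[:324,410:410+380]=B[:,:380];out[325:599,:400]=z(a,120,225,220,275,4)[:200].shape[0] and cv2.resize(z(a,120,220,220,280,4),(400,274))
cv2.imwrite("pics/f.png",out);st()
E
```

```text
circ 163.5 250.2 8.6 [0.3913 0.2545 0.065 ]
circ 132.5 172.5 6.9 [0.617  0.3481 0.065 ]
circ 134.5 198.2 7.8 [0.5416 0.3407 0.065 ]
circ 76.8 240.2 8.1 [0.4206 0.5128 0.065 ]
t 50.6 pos [ 0.516  -0.1285  0.1782] F [ 0.8  0.9 -0.5] w 8.01 gf 0.0
R [[0.999, 0.033, 0.001], [0.033, -0.999, -0.0], [0.001, 0.0, -1.0]] q [ 0.39  0.36 -0.31  1.84  0.13  0.96 -1.52]
```

View pics/f.png

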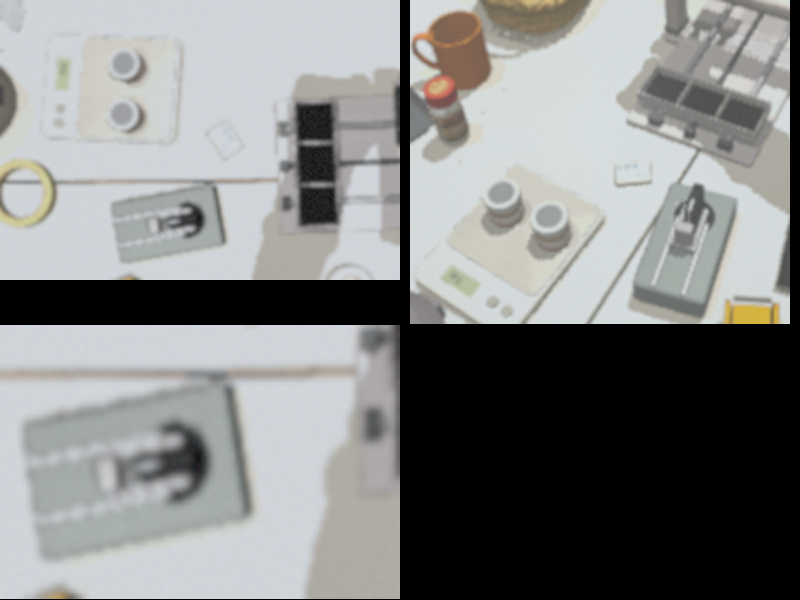

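Both tubs stand upright on the scale plate, the lock is over the knob on the mark, the sled is home and empty, and the silica packet is where it was. I'm handing in the job.

```bash
python3 -c "
from cell import arm
print(arm.sign_off())"
```

```text
the job is handed in; nothing more can be done
None
```

I handed in the job at about 51 s: the knob is locked on the mark, the sled was cranked to the far stop and back home without letting go, and both tubs (only two were present) stand upright on the scale plate.

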